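Clear up the density experiment

TASK

Put the density kit away: set every metal specimen upright and fully down into a pocket of its own shape in the white tray, and hang both steel dipping buckets by their bail on the hook stands, each on the stand that matches the colour of its grip, so that they hang freely and at rest. Leave the glass beaker and the jar standing where they are.

Things in the scene. Friction and masses are not known exactly. Their poses are not given: they have to be found in the camera images.
- tray: White plastic specimen tray, fixed, 148 x 236 mm, 16 mm high. Origin under its centre at bench height; y along its length, z up. Six open pockets 10 mm deep, 4 mm wider than the specimens: two round at y = -80 mm, two square at y = 0, two oblong (long side along tray x) at y = +80 mm; the two of a pair at x = -32.5 and +32.5 mm.
- nest_round_a (a point): Centre of the floor of a round pocket, 42 mm across; 6 mm above the bench and 10 mm below the tray's top face; axes as the tray's.
- nest_round_b (a point): Centre of the floor of a round pocket, 42 mm across; 6 mm above the bench and 10 mm below the tray's top face; axes as the tray's.
- nest_square_a (a point): Centre of the floor of a square pocket, 36 x 36 mm with sides along the tray's x and y; 6 mm above the bench and 10 mm below the tray's top face; axes as the tray's.
- nest_square_b (a point): Centre of the floor of a square pocket, 36 x 36 mm with sides along the tray's x and y; 6 mm above the bench and 10 mm below the tray's top face; axes as the tray's.
- nest_oblong_a (a point): Centre of the floor of an oblong pocket, 54 mm along the tray's x and 26 mm along its y; 6 mm above the bench and 10 mm below the tray's top face; axes as the tray's.
- nest_oblong_b (a point): Centre of the floor of an oblong pocket, 54 mm along the tray's x and 26 mm along its y; 6 mm above the bench and 10 mm below the tray's top face; axes as the tray's.
- round_a: Brass cylinder, 38 mm in diameter, 40 mm tall, about 0.4 kg, loose, starts upright on the bench. Origin at the centre of its underside, z up. May be absent (None). Either round pocket will do.
- round_b: Brass cylinder, 38 mm in diameter, 40 mm tall, about 0.4 kg, loose, starts upright on the bench. Origin at the centre of its underside, z up. May be absent (None). Either round pocket will do.
- square_a: Aluminium square block, 32 x 32 mm, 40 mm tall, about 0.11 kg, loose, starts upright on the bench. Origin at the centre of its underside, z up. May be absent (None). Either square pocket will do.
- square_b: Aluminium square block, 32 x 32 mm, 40 mm tall, about 0.11 kg, loose, starts upright on the bench. Origin at the centre of its underside, z up. May be absent (None). Either square pocket will do.
- oblong_a: Copper oblong block, 50 mm along its own x, 22 mm along its own y, 40 mm tall, about 0.3 kg, loose, starts upright on the bench. Origin at the centre of its underside, z up. May be absent (None). Either oblong pocket will do.
- oblong_b: Copper oblong block, 50 mm along its own x, 22 mm along its own y, 40 mm tall, about 0.3 kg, loose, starts upright on the bench. Origin at the centre of its underside, z up. May be absent (None). Either oblong pocket will do.
- bucket_blue: Steel dipping bucket, 80 mm across the rim, 45 mm high, 0.22 kg, loose, standing. Origin: centre of its underside, z up. A rigid 6 mm wire bail stands over it in its y-z plane: legs at y = -40 and +40 mm up to 92 mm high, then sloping to a peak at 110 mm. On the peak sits a square blue grip, 20 x 20 mm, 111 to 143 mm above the underside, to carry it by; it balances straight below.
- bail_blue (a point): Centre of the bail wire at its peak, 110 mm above the bucket's underside; the centre of the blue grip is 17 mm above it; axes as the bucket's.
- stand_blue: Fixed blue hook stand. Origin on the bench straight below the hook's seat; x points from the hook's tip back to the post (away from the robot), z up. Base plate 90 mm wide, 12 mm thick, from x = -35 to +115 mm; steel post at x = +95 mm, 217 mm high, with a blue collar. The hook is open towards the robot and above.
- hook_blue (a point): Hook seat, on the axis of its 8 mm rod, 185 mm up; axes as the stand's. The rod is level from x = -18 to +22 mm, rises to the post, and turns up at its free end to a tip at x = -36 mm, 25 mm above the seat. The bail goes over the tip, its wire across the rod (bucket y along stand y, either way round); hung, its peak's centre is 7 mm above the seat.
- bucket_yellow: Steel dipping bucket, 80 mm across the rim, 45 mm high, 0.22 kg, loose, standing. Origin: centre of its underside, z up. A rigid 6 mm wire bail stands over it in its y-z plane: legs at y = -40 and +40 mm up to 92 mm high, then sloping to a peak at 110 mm. On the peak sits a square yellow grip, 20 x 20 mm, 111 to 143 mm above the underside, to carry it by; it balances straight below.
- bail_yellow (a point): Centre of the bail wire at its peak, 110 mm above the bucket's underside; the centre of the yellow grip is 17 mm above it; axes as the bucket's.
- stand_yellow: Fixed yellow hook stand. Origin on the bench straight below the hook's seat; x points from the hook's tip back to the post (away from the robot), z up. Base plate 90 mm wide, 12 mm thick, from x = -35 to +115 mm; steel post at x = +95 mm, 217 mm high, with a yellow collar. The hook is open towards the robot and above.
- hook_yellow (a point): Hook seat, on the axis of its 8 mm rod, 185 mm up; axes as the stand's. The rod is level from x = -18 to +22 mm, rises to the post, and turns up at its free end to a tip at x = -36 mm, 25 mm above the seat. The bail goes over the tip, its wire across the rod (bucket y along stand y, either way round); hung, its peak's centre is 7 mm above the seat.
- beaker: Glass beaker, 64 mm across, 85 mm tall, standing loose beyond the work; a bystander. Origin at the centre of its underside, z up.
- jar: Amber closed jar, 56 mm across, 75 mm tall, standing loose beyond the work; a bystander. Origin at the centre of its underside, z up.
There are look-alikes about, which are no part of the job. What is shaped like the oblong_a but purple is not meant. What is shaped like the bucket_yellow but purple is not meant.

How it is judged:
At the end, for the whole second after the job is handed in: Each specimen present is upright (0.1 rad), at rest, in a pocket of its shape, within 6 mm of its centre and 4 mm of its floor; each bucket hangs at rest from the hook of its colour, bail peak on the rod (25 mm sideways, -32 to +50 mm along, 0 to 30 mm up), tilt under 0.35 rad (((horizontal distance between round_a and nest_round_a below 0.006 m and z of round_a in the frame of nest_round_a below 0.004 m) or (horizontal distance between round_a and nest_round_b below 0.006 m and z of round_a in the frame of nest_round_b below 0.004 m)) and angle between each of round_a, round_b, square_a, square_b, oblong_a, oblong_b's own z axis and vertical below 0.1 rad and linear speed of each of round_a, round_b, square_a, square_b, oblong_a, oblong_b below 0.02 m/s and ((horizontal distance between round_b and nest_round_a below 0.006 m and z of round_b in the frame of nest_round_a below 0.004 m) or (horizontal distance between round_b and nest_round_b below 0.006 m and z of round_b in the frame of nest_round_b below 0.004 m)) and ((horizontal distance between square_a and nest_square_a below 0.006 m and z of square_a in the frame of nest_square_a below 0.004 m) or (horizontal distance between square_a and nest_square_b below 0.006 m and z of square_a in the frame of nest_square_b below 0.004 m)) and ((horizontal distance between square_b and nest_square_a below 0.006 m and z of square_b in the frame of nest_square_a below 0.004 m) or (horizontal distance between square_b and nest_square_b below 0.006 m and z of square_b in the frame of nest_square_b below 0.004 m)) and ((horizontal distance between oblong_a and nest_oblong_a below 0.006 m and z of oblong_a in the frame of nest_oblong_a below 0.004 m) or (horizontal distance between oblong_a and nest_oblong_b below 0.006 m and z of oblong_a in the frame of nest_oblong_b below 0.004 m)) and ((horizontal distance between oblong_b and nest_oblong_a below 0.006 m and z of oblong_b in the frame of nest_oblong_a below 0.004 m) or (horizontal distance between oblong_b and nest_oblong_b below 0.006 m and z of oblong_b in the frame of nest_oblong_b below 0.004 m)) and x of bail_blue in the frame of hook_blue between -0.032 and 0.05 m and y of bail_blue in the frame of hook_blue between -0.025 and 0.025 m and z of bail_blue in the frame of hook_blue between 0 and 0.03 m and contact force between bucket_blue and stand_blue above 0.8 N and angle between each of bucket_blue, bucket_yellow's own z axis and vertical below 0.35 rad and linear speed of each of bucket_blue, bucket_yellow below 0.05 m/s and x of bail_yellow in the frame of hook_yellow between -0.032 and 0.05 m and y of bail_yellow in the frame of hook_yellow between -0.025 and 0.025 m and z of bail_yellow in the frame of hook_yellow between 0 and 0.03 m and contact force between bucket_yellow and stand_yellow above 0.8 N); the robot touches nothing.
It fails at once if the glass beaker is knocked over or shifted by more than 40 mm (angle between beaker's own z axis and vertical above 0.6 rad or distance of beaker from where it was at the start of the episode above 0.04 m).
It fails at once if the jar is knocked over or shifted by more than 40 mm (angle between jar's own z axis and vertical above 0.6 rad or distance of jar from where it was at the start of the episode above 0.04 m).
Of round_a, round_b, square_a, square_b, oblong_a, oblong_b only 4 to 6 are there at a start; the rules pass over those that are not, and their reading is None.
At some moment in a run one of round_a, round_b, square_a, square_b may be knocked a few centimetres aside while the robot is not near it.
Once in a run the grip may slacken for a moment while it holds something.
It also fails if it takes over 210 s, if anything falls off the work surface, if the arm or the gripper's body presses on something with over 40 N, if the wrist force passes 120 N, or if a joint passes its speed limit or range.

ROBOT

A 6-joint arm with a two-finger parallel gripper is mounted at the origin on the work surface. World frame = base frame: x ahead of the robot, y to its left, z up, the work surface at z = 0. Lengths are in m, angles in rad, forces in N, time in s.
With the tool pointing down it reaches from about 0.4 to 0.825 m from the base axis. Payload 7 kg.
Tool frame: the origin (TCP) lies at the very end of the fingers, on their centre line; the grasp point (between the pads) lies 19 mm behind it; y points along the fingers, z is the direction in which the jaws open and shut, and the axes are right-handed (so a half turn about y gives the same grasp; the last joint's range is limited). The gripper opens to 85 mm and grips with 20 to 120 N. Pads are 22 mm wide; open, the fingers measure 114 mm over their backs; the gripper's body (76 mm by 85 mm) begins 54 mm behind the grasp point. The pads swing forward as they close: fully open they stand 13 mm farther back than shut.
Start: joints at [1.479, 0.359, 0.012, 0, -1.224, -0.288], TCP at [0.25, 0.627, 0.231] pointing down, gripper open.
Joint ranges: [-3.07, 3.07], [-1.43, 2.12], [-1.02, 1.25], [-3.03, 1.67], [-3.05, -0], [-3.03, 3.03]. Speed limits (rad/s): [2.39, 2.39, 3.01, 3.14, 3.14, 3.14].

INTERFACE

Orientations are given as a unit quaternion [x, y, z, w].
In Python, from cell import observe, grab_frame, finish_job gives the robot as it stands.
- The arm moves only by the tool arm_command, never from a script. Its argument "rows" is one flat list of numbers, 5 for each row, row after row: the shift along the tool's x, y, z in mm, then the turn about the tool's y in rad, then the opening in per cent of the stroke, from 0 (shut) to 100 (fully open). In form: [x, y, z, yaw, hand, x, y, z, yaw, hand, ...]. A call has 1 to 12 rows; each row shifts and turns the commanded pose from where the row before left it, along the tool's axes as they then stand; what a row does not reach is not made up. A row lasts 1/12 s, in which the tool goes at most 41.7 mm and 7.16 degrees, less where a joint would pass 70% of its speed; a pose out of reach is approached as far as the arm can. A call with a gripper value outside its range is refused whole. The fingers move at their own pace and stop on an object; the grip force is fixed at half the most. Time passes only in rows, so rows that do not move let the fingers close. It gives the time, the measured TCP pose, the force and the opening at its end, in the units of the state.
- observe(): the state, without advancing time (a new reading comes with each control period).
- grab_frame(name): name is "scene" or "side" or "wrist"; returns a dict with "frame" (384x512x3 uint8, red, green, blue), "depth" (384x512 float32, m along the optical axis (not along the pixel's ray), 0 where there is no reading), "fx", "fy", "cx", "cy" (pixels), "extrinsics" (4x4, takes a point from camera to world coordinates); the wrist camera has in their place "tool_from_camera" (4x4, takes a point from camera to tool coordinates, whose origin is the TCP and whose axes are the tool frame's). Camera axes: x right, y up, looking along -z (the intrinsics and any distortion apply to the point x, -y, -z); pixel columns grow to the right and rows downward; lengths in m; the calibration is good to about 2 mm. A picture is of the moment at which its call begins: read the wrist's pose just before it.
- finish_job(): hands the job in, once; it reports no verdict.
The state is a dict: "t": time; "q": joint angles; "qd": joint speeds; "effort": joint torques, N m; "tool_pos": TCP position; "ee_rot": TCP orientation; "contact_force": force on the tool from outside, world axes, zero at the start; "moment": the same for the moment, N m; "gripper_width": finger opening in m.
Only numpy, scipy, OpenCV 4.12 (cv2) and the standard library are available. Lean on these libraries where they do the work, as an engineer would, in place of code of your own. Each camera call takes 0.05 s, during which the arm holds its last target.

## Working session

There is one attempt and no reset: what is moved stays moved. The work goes in short steps, Python scripts to look and compute and a tool call to move; the robot and the scene stay as the last step left them, time stands still between calls to the robot, and variables do not carry over. Pictures are saved under pics/ and viewed, and the job is handed in when it is done.

Besides the shell and the picture viewer there is one more tool, called after ">>>" by a JSON object that holds its "method" and its "body". arm_command: Moves the arm, as the interface text tells. Its arguments: {"type":"object","properties":{"rows":{"type":"array","items":{"type":"number"}}},"required":["rows"]}

```bash
ls; mkdir -p pics; python3 - <<'E'
from cell import observe, grab_frame
import cv2
s=observe(); print(s)
for n in ["scene","side","wrist"]:
    f=grab_frame(n); cv2.imwrite(f"pics/{n}0.png",f["frame"][:,:,::-1])
    print(n,f["fx"],f["fy"],f["cx"],f["cy"],[k for k in f]); print(f.get("extrinsics",f.get("tool_from_camera")))
E
```

```text
pics
{'t': 0.0, 'q': array([ 1.47910414e+00,  3.59360076e-01,  1.10433896e-02, -3.33874639e-04,
       -1.22410665e+00, -2.88102072e-01]), 'qd': array([-0.00022915,  0.00047949,  0.0004288 , -0.00185009, -0.00148252,
       -0.00175874]), 'effort': array([ 2.43380171e-03, -5.83318734e+01,  2.93418485e+01,  6.93671778e+00,
       -5.97499122e-03, -2.29040518e-05]), 'tool_pos': array([0.25009172, 0.62643095, 0.23037723]), 'ee_rot': array([-0.13345735, -0.69380442,  0.69497111,  0.13356545]), 'contact_force': array([-0.2851987 , -0.58274198,  0.21483368]), 'moment': array([0.03033391, 0.00469769, 0.00466494]), 'gripper_width': 0.08546332422154546}
scene 363.5346774358147 363.5346774358147 252.279635246092 198.06405454648493 ['frame', 'depth', 'fx', 'fy', 'cx', 'cy', 'extrinsics']
[[ 0.84983074 -0.29423617  0.43727885  0.91505144]
 [ 0.52672183  0.50365576 -0.68475907 -0.59260013]
 [-0.01875713  0.81225363  0.58300276  0.61318931]
 [ 0.          0.          0.          1.        ]]
side 490.7091826027649 490.7091826027649 253.32608759893267 189.9439348094168 ['frame', 'depth', 'fx', 'fy', 'cx', 'cy', 'extrinsics']
[[ 0.69995463  0.51883863 -0.49078507 -0.05529097]
 [-0.71399184  0.49228293 -0.49786864 -0.58314101]
 [-0.01670837  0.69890199  0.71502226  0.99914343]
 [ 0.          0.          0.          1.        ]]
wrist 304.99876155820346 304.99876155820346 251.01087554279314 191.29608505047136 ['frame', 'depth', 'fx', 'fy', 'cx', 'cy', 'tool_from_camera']
[[ 9.60009862e-04 -9.45784125e-01 -3.24794500e-01 -8.33039238e-02]
 [-2.97351074e-05  3.24794622e-01 -9.45784570e-01 -1.42843087e-01]
 [ 9.99999539e-01  9.17620314e-04  2.83683048e-04  6.56347034e-04]
 [ 0.00000000e+00  0.00000000e+00  0.00000000e+00  1.00000000e+00]]
```

View pics/scene0.png

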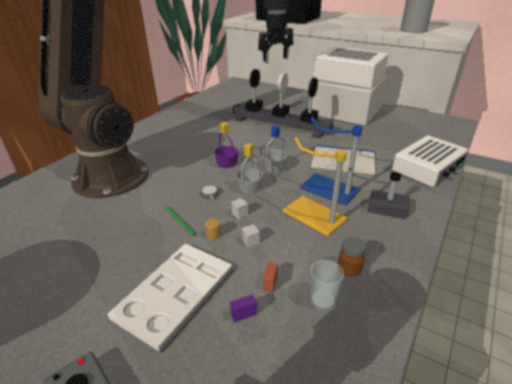

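View pics/side0.png

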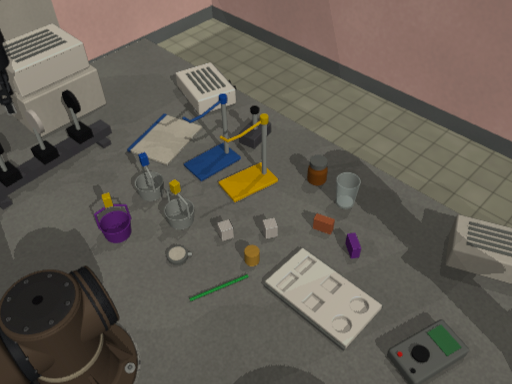

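View pics/wrist0.png

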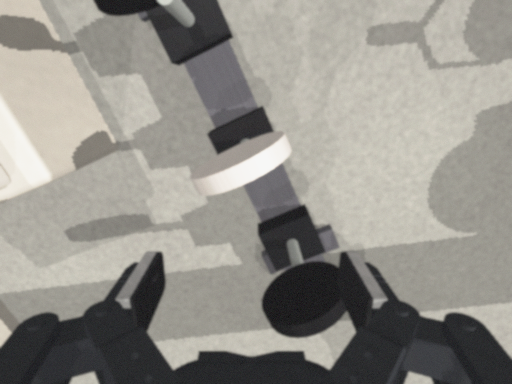

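The scene camera shows 1 brass cylinder (213,229), 2 aluminium blocks (239,207) and (250,235), and 1 copper oblong (270,276). The purple oblong (243,308) is a decoy. The blue-grip bucket is at (275,150), the yellow-grip bucket at (249,170), and the purple decoy bucket at (226,150). The tray is at (175,295). Next I'll measure with depth.

```bash
cat > h.py <<'E'
import numpy as np, cv2
from cell import observe, grab_frame
from scipy.spatial.transform import Rotation as R
def world(f,T=None):
    d=f["depth"]; v,u=np.mgrid[0:384,0:512]
    p=np.stack([(u-f["cx"])/f["fx"]*d,-(v-f["cy"])/f["fy"]*d,-d],-1)
    if T is None: T=f["extrinsics"]
    w=p@T[:3,:3].T+T[:3,3]; w[d<=0]=np.nan
    return w
def wristT(s,f):
    T=np.eye(4);T[:3,:3]=R.from_quat(s["ee_rot"]).as_matrix();T[:3,3]=s["tool_pos"]
    return T@f["tool_from_camera"]
def grab(n):
    s=observe() ; f=grab_frame(n)
    w=world(f, wristT(s,f) if n=="wrist" else None)
    return f["frame"],w,s,f
def masks(img):
    h=cv2.cvtColor(img,cv2.COLOR_RGB2HSV).astype(int); return h[...,0],h[...,1],h[...,2]
E
python3 - <<'E'
from h import *
fr={}
for n in ["scene","side"]:
    img,w,s,f=grab(n); np.savez(f"{n}0.npz",img=img,w=w)
    H,S,V=masks(img)
    z=w[...,2]
    print(n,"bench z",np.nanmedian(z[(w[...,0]>.35)&(w[...,0]<.7)&(abs(w[...,1])<.4)]))
    reg=(w[...,0]>.25)&(w[...,0]<1.0)&(abs(w[...,1])<.6)
    def comps(m,name,minn=12):
        k,l,st,c=cv2.connectedComponentsWithStats(m.astype(np.uint8))
        for i in range(1,k):
            if st[i,4]>=minn:
                p=w[l==i]; 
                print(name,c[i].round(),st[i,4],"mean",p.mean(0).round(3),"min",np.percentile(p,2,0).round(3),"max",np.percentile(p,98,0).round(3))
    comps(reg&(H>=15)&(H<32)&(S>150)&(V>90)&(z>.008),"yellow/brass")
    comps(reg&(H>=105)&(H<125)&(S>150)&(z>.005),"blue")
    comps(reg&((H<9)|(H>172))&(S>110)&(z>.008),"copper")
    comps(reg&(S<60)&(z>.01)&(z<.06)&(V>90),"grey",30)
E
```

```text
scene bench z -0.00017988100335852852
yellow/brass [224. 127.] 64 mean [0.277 0.252 0.131] min [0.265 0.245 0.117] max [0.285 0.263 0.142]
yellow/brass [325. 152.] 191 mean [0.653 0.134 0.201] min [0.571 0.117 0.184] max [0.705 0.155 0.216]
yellow/brass [248. 150.] 79 mean [0.421 0.165 0.131] min [0.412 0.16  0.115] max [0.428 0.177 0.143]
yellow/brass [314. 214.] 1062 mean [0.643 0.136 0.01 ] min [0.572 0.088 0.008] max [0.716 0.186 0.012]
yellow/brass [212. 228.] 201 mean [ 0.461 -0.067  0.03 ] min [ 0.442 -0.079  0.01 ] max [ 0.473 -0.047  0.041]
blue [318. 124.] 46 mean [0.554 0.33  0.173] min [0.422 0.278 0.054] max [0.614 0.598 0.208]
blue [275. 131.] 63 mean [0.429 0.307 0.131] min [0.418 0.3   0.117] max [0.437 0.318 0.143]
blue [356. 130.] 70 mean [0.685 0.268 0.209] min [0.671 0.262 0.199] max [0.694 0.279 0.216]
blue [319. 185.] 438 mean [0.601 0.272 0.01 ] min [0.562 0.235 0.007] max [0.644 0.318 0.012]
blue [346. 195.] 163 mean [0.685 0.266 0.01 ] min [0.658 0.229 0.007] max [0.703 0.31  0.012]
copper [270. 273.] 87 mean [ 0.657 -0.126  0.037] min [ 0.641 -0.148  0.018] 
[... 3865 characters left out ...]
32 0.214 0.056]
grey [182. 204.] 46 mean [0.442 0.197 0.028] min [0.438 0.188 0.012] max [0.446 0.204 0.046]
grey [183. 218.] 187 mean [0.407 0.15  0.035] min [0.378 0.134 0.013] max [0.454 0.189 0.052]
grey [270. 226.] 219 mean [ 0.543 -0.034  0.035] min [ 0.526 -0.05   0.012] max [ 0.563 -0.014  0.045]
grey [225. 229.] 226 mean [0.459 0.044 0.034] min [0.443 0.029 0.012] max [0.479 0.067 0.045]
grey [177. 253.] 211 mean [0.33  0.086 0.017] min [0.31  0.067 0.013] max [0.35  0.106 0.02 ]
grey [324. 295.] 4330 mean [ 0.489 -0.253  0.017] min [ 0.424 -0.364  0.011] max [ 0.559 -0.134  0.021]
grey [485. 267.] 709 mean [ 0.8   -0.487  0.037] min [ 0.774 -0.54   0.011] max [ 0.823 -0.424  0.059]
```

```bash
cat >> h.py <<'E'
def rect(p):
    r=cv2.minAreaRect((p[:,:2]*1000).astype(np.float32)); 
    return np.round(r[0],1),np.round(r[1],1),round(r[2],1)
def top(img,w,x,y,z,r=.045,dz=.004):
    m=(np.hypot(w[...,0]-x,w[...,1]-y)<r)&(abs(w[...,2]-z)<dz)
    p=w[m]
    return p
E
python3 - <<'E'
from h import *
for n in ["scene","side"]:
    d=np.load(n+"0.npz"); img,w=d["img"],d["w"]; o=0 if n=="scene" else .004
    print(n)
    for nm,x,y,z in [("round",.457,-.064,.04),("sq1",.465,.046,.04),("sq2",.549,-.036,.04),("obl",.655,-.122,.04),("blue",.425,.309,.143),("yel",.417,.168,.143),("purple",.275,.253,.143)]:
        p=top(img,w,x,y,z+o); print(nm,len(p),p.mean(0).round(4),rect(p))
    H,S,V=masks(img)
    for nm,m in [("ybase",(H>=15)&(H<32)&(S>120)&(abs(w[...,2]-.012-o)<.006)),("bbase",(H>=105)&(H<125)&(S>120)&(abs(w[...,2]-.012-o)<.006)&(w[...,1]<.38)),("tray",(abs(w[...,2]-.016-o)<.005)&(w[...,0]>.4)&(w[...,0]<.6)&(w[...,1]<-.12)&(w[...,1]>-.4)&(S<60))]:
        m=m&(w[...,0]>.38)
        k,l,st,c=cv2.connectedComponentsWithStats(m.astype(np.uint8)); i=1+np.argmax(st[1:,4])
        if nm=="bbase": p=w[m]
        else: p=w[l==i]
        print(nm,len(p),p.mean(0).round(4),rect(p))
    for nm,m in [("yhook",(H>=15)&(H<32)&(S>120)&(w[...,2]>.16)&(w[...,0]>.5)&(w[...,0]<.8)),("bhook",(H>=105)&(H<125)&(S>120)&(w[...,2]>.16)&(w[...,0]>.5)&(w[...,1]<.4))]:
        p=w[m]; q=p[:,:2]-np.median(p[:,:2],0); print(nm,len(p),p.min(0).round(3),p.max(0).round(3)); b=np.argsort(p[:,0])[::max(1,len(p)//14)]; print(p[b].round(3).tolist())
E
```

```text
scene
round 122 [ 0.4558 -0.0611  0.0386] (array([455.3, -60.3]), array([35.8, 35.5]), 6.4)
sq1 93 [0.4664 0.045  0.0387] (array([465.4,  45.7]), array([31.9, 33.4]), 64.1)
sq2 127 [ 0.5504 -0.0335  0.0385] (array([548.6, -31.9]), array([32.1, 35.2]), 55.9)
obl 190 [ 0.6567 -0.124   0.0388] (array([ 656.2, -122.8]), array([21.9, 50. ]), 18.3)
blue 23 [0.4284 0.3116 0.1409] (array([428.1, 310.9]), array([18.8, 20.3]), 71.3)
yel 26 [0.4184 0.1702 0.1413] (array([418.4, 173.3]), array([21.4, 20. ]), 86.0)
purple 19 [0.276  0.2555 0.141 ] (array([274.8, 256. ]), array([16.8, 20.4]), 77.2)
ybase 1140 [0.6442 0.1347 0.0102] (array([643.1, 139.7]), array([ 91.8, 149.8]), 77.2)
bbase 673 [0.6253 0.2715 0.01  ] (array([630.8, 275.7]), array([ 91.2, 148. ]), 83.3)
tray 4573 [ 0.4969 -0.2633  0.0149] (array([ 492.6, -250.1]), array([142.8, 237.5]), 0.2)
yhook 245 [0.567 0.115 0.182] [0.708 0.16  0.216]
[[0.567, 0.156, 0.206], [0.576, 0.154, 0.201], [0.585, 0.149, 0.187], [0.599, 0.149, 0.187], [0.613, 0.147, 0.187], [0.632, 0.14, 0.19], [0.65, 0.138, 0.193], [0.67, 0.131, 0.199], [0.683, 0.127,
[... 1465 characters left out ...]
0.576, 0.156, 0.193], [0.591, 0.154, 0.185], [0.604, 0.152, 0.191], [0.617, 0.143, 0.188], [0.632, 0.144, 0.192], [0.643, 0.14, 0.192], [0.658, 0.14, 0.199], [0.672, 0.135, 0.204], [0.681, 0.126, 0.217], [0.684, 0.125, 0.202], [0.687, 0.121, 0.209], [0.692, 0.121, 0.21], [0.695, 0.12, 0.202], [0.7, 0.122, 0.208]]
bhook 160 [0.551 0.265 0.185] [0.69  0.291 0.221]
[[0.551, 0.29, 0.207], [0.56, 0.291, 0.195], [0.576, 0.285, 0.192], [0.589, 0.289, 0.19], [0.6, 0.28, 0.192], [0.615, 0.277, 0.191], [0.633, 0.279, 0.197], [0.649, 0.277, 0.199], [0.667, 0.276, 0.204], [0.671, 0.273, 0.204], [0.674, 0.282, 0.221], [0.677, 0.275, 0.2], [0.68, 0.265, 0.21], [0.682, 0.266, 0.221], [0.686, 0.268, 0.204]]
```

```bash
cat >> h.py <<'E'
def state():
    s=observe(); M=R.from_quat(s["ee_rot"]).as_matrix()
    jaw=np.degrees(np.arctan2(M[1,2],M[0,2]))
    print("t %.2f pos %s jaw %.2f tiltdown %s q %s w %.4f F %s"%(s["t"],s["tool_pos"].round(4),jaw,M[:,1].round(4),s["q"].round(3),s["gripper_width"],s["contact_force"].round(1)))
    return s,M,jaw
def go(*targets):
    """targets (x,y,z,jawdeg or None, mm/row); prints first turn, then shift in tool axes after turn"""
    s,M,jaw=state(); p=s["tool_pos"].copy()
    for t in targets:
        x,y,z,a,v=t
        if a is None: dj=0
        else:
            dj=(a-jaw+90)%180-90
        # turn about tool y by th: 
        th=np.radians(dj)
        for sg in (1,-1):
            M2=M@R.from_rotvec([0,sg*th,0]).as_matrix()
            j2=np.degrees(np.arctan2(M2[1,2],M2[0,2]))
            if abs((j2-jaw-dj+180)%360-180)<.5: break
        d=M2.T@(np.array([x,y,z])-p)*1000
        n=max(1,int(np.ceil(np.linalg.norm(d)/v))); k=int(np.ceil(abs(th)/.12))
        print("turn %.4f (%d rows of %.4f; q6 now %.2f) then shift %s = %d rows of %s"%(sg*th,k,sg*th/max(k,1),s["q"][5],d.round(1),n,(d/n).round(2)))
        p=np.array([x,y,z]); M=M2; jaw=j2
E
python3 - <<'E'
from h import *
s,M,j=state(); print(M.round(3))
# view of blue & yellow bucket: TCP x,y so that camera looks; 
go((.40,.27,.27,None,40))
d=np.load("scene0.npz");w=d["w"]
for nm,x,y in [("blue",.426,.312),("yel",.417,.171)]:
    m=(np.hypot(w[...,0]-x,w[...,1]-y)<.055)&(w[...,2]>.058)&(w[...,2]<.106)
    p=w[m]; print(nm,len(p)); print(p[::max(1,len(p)//20)].round(3).tolist())
E
```

```text
t 0.25 pos [0.2502 0.6267 0.2309] jaw -111.77 tiltdown [-2.e-04 -7.e-04 -1.e+00] q [ 1.479  0.359  0.012 -0.    -1.224 -0.288] w 0.0855 F [-0.3 -0.1 -0. ]
[[-0.929 -0.    -0.371]
 [ 0.371 -0.001 -0.929]
 [-0.    -1.     0.001]]
t 0.25 pos [0.2502 0.6267 0.2309] jaw -111.77 tiltdown [-2.e-04 -7.e-04 -1.e+00] q [ 1.479  0.359  0.012 -0.    -1.224 -0.288] w 0.0855 F [-0.3 -0.1 -0. ]
turn 0.0000 (0 rows of 0.0000; q6 now -0.29) then shift [-271.4  -38.9  275.7] = 10 rows of [-27.14  -3.89  27.57]
blue 69
[[0.432, 0.328, 0.103], [0.434, 0.344, 0.097], [0.434, 0.324, 0.102], [0.435, 0.343, 0.094], [0.422, 0.301, 0.105], [0.44, 0.347, 0.09], [0.425, 0.301, 0.103], [0.418, 0.295, 0.1], [0.437, 0.346, 0.082], [0.421, 0.289, 0.1], [0.439, 0.35, 0.078], [0.423, 0.286, 0.099], [0.419, 0.281, 0.096], [0.439, 0.349, 0.071], [0.436, 0.35, 0.066], [0.419, 0.275, 0.092], [0.415, 0.276, 0.087], [0.439, 0.351, 0.059], [0.416, 0.274, 0.081], [0.419, 0.276, 0.078], [0.416, 0.274, 0.071], [0.418, 0.276, 0.067], [0.417, 0.272, 0.062]]
yel 76
[[0.421, 0.19, 0.102], [0.419, 0.21, 0.092], [0.42, 0.192, 0.097], [0.42, 0.209, 0.089], [0.416, 0.161, 0.105], [0.418, 0.206, 0.084], [0.42, 0.16, 0.103], [0.419, 0.151, 0.104], [0.416, 0.209, 0.075], [0.42, 0.154, 0.1], [0.417, 0.148, 0.099], [0.417, 0.212, 0.067], [0.42, 0.149, 0.096], [0.418, 0.141, 0.096], [0.42, 0.207, 0.063], [0.422, 0.141, 0.094], [0.422, 0.136, 0.093], [0.418, 0.131, 0.088], [0.421, 0.131, 0.086], [0.417, 0.132, 0.077], [0.417, 0.131, 0.074], [0.422, 0.129, 0.074], [0.421, 0.131, 0.069], [0.42, 0.131, 0.066], [0.419, 0.132, 0.061], [0.422, 0.134, 0.058]]
```

```bash
python3 - <<'E'
from h import *
go((.4275,.3125,.27,74.4,40))
E
```

```text
t 0.25 pos [0.2502 0.6267 0.2309] jaw -111.77 tiltdown [-2.e-04 -7.e-04 -1.e+00] q [ 1.479  0.359  0.012 -0.    -1.224 -0.288] w 0.0855 F [-0.3 -0.1 -0. ]
turn -0.1076 (1 rows of -0.1076; q6 now -0.29) then shift [-255.3  -38.9  255. ] = 10 rows of [-25.53  -3.89  25.5 ]
```

>>> {"method": "arm_command", "body": {"rows": [0,0,0,-0.1076,60,-25.5,-4,25.5,0,60,-25.5,-4,25.5,0,60,-25.5,-4,25.5,0,60,-25.5,-4,25.5,0,60,-25.5,-4,25.5,0,60,-25.5,-4,25.5,0,60,-25.5,-4,25.5,0,60,-25.5,-4,25.5,0,60,-25.5,-4,25.5,0,60,-25.5,-4,25.5,0,60,0,0,0,0,60]}}

```text
t: 1.25
tool_pos: [0.4292, 0.3085, 0.2725]
ee_rot: [0.097, 0.701, -0.7, -0.097]
contact_force: [-0.4, 0.1, 0.6]
gripper_width: 0.0514
```

>>> {"method": "arm_command", "body": {"rows": [0,0,0,0,60,0,0,0,0,60]}}

```text
t: 1.42
tool_pos: [0.4274, 0.3126, 0.2713]
ee_rot: [0.096, 0.701, -0.7, -0.096]
contact_force: [-0.5, -0.1, -0.2]
gripper_width: 0.0513
```

```bash
python3 - <<'E'
from h import *
img,w,s,f=grab("wrist"); state()
cv2.imwrite("pics/w1.png",img[:,:,::-1]); np.savez("w1.npz",img=img,w=w)
H,S,V=masks(img)
p=top(img,w,.4275,.3125,.143,.03,.006); print("grip",len(p),p.mean(0),rect(p))
m=(np.hypot(w[...,0]-.4275,w[...,1]-.3125)<.055)&(w[...,2]>.058)&(w[...,2]<.09)&(np.hypot(w[...,0]-.4275,w[...,1]-.3125)>.03)
q=w[m]; print(len(q)); print(q[::max(1,len(q)//16)].round(3).tolist())
E
```

```text
t 1.47 pos [0.4271 0.313  0.2712] jaw -105.60 tiltdown [-2.e-04  1.e-04 -1.e+00] q [ 1.003  0.093 -0.244 -0.    -1.234  0.296] w 0.0511 F [ 0.1  1.4 -0.8]
grip 461 [0.4239512  0.31354429 0.14282185] (array([423.3, 313.7]), array([19.9, 19.5]), 74.3)
69
[[0.436, 0.351, 0.059], [0.435, 0.349, 0.063], [0.414, 0.274, 0.062], [0.435, 0.349, 0.065], [0.415, 0.276, 0.069], [0.436, 0.35, 0.073], [0.415, 0.278, 0.069], [0.414, 0.274, 0.07], [0.435, 0.349, 0.077], [0.415, 0.278, 0.076], [0.436, 0.352, 0.082], [0.434, 0.348, 0.077], [0.415, 0.276, 0.083], [0.435, 0.349, 0.085], [0.415, 0.279, 0.084], [0.413, 0.274, 0.083], [0.433, 0.348, 0.083], [0.414, 0.275, 0.089]]
```

View pics/w1.png

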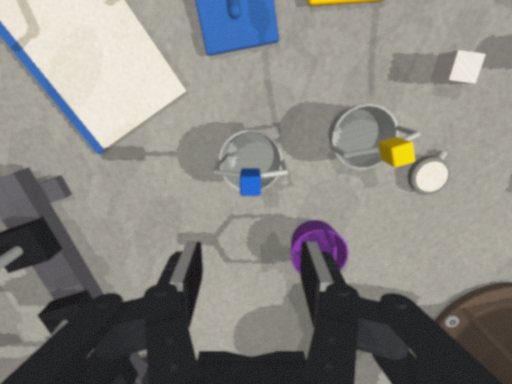

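The wrist view shows the blue grip at (250,182), about (423.5, 313.6) mm, with the bail at 74.3°. I'll descend and grasp it.

```bash
python3 - <<'E'
from h import *
go((.4245,.3135,.115,74.3,30))
E
```

```text
t 1.47 pos [0.4271 0.313  0.2712] jaw -105.60 tiltdown [-2.e-04  1.e-04 -1.e+00] q [ 1.003  0.093 -0.244 -0.    -1.234  0.296] w 0.0511 F [ 0.1  1.4 -0.8]
turn -0.0018 (1 rows of -0.0018; q6 now 0.30) then shift [  2.6 156.2   0.2] = 6 rows of [ 0.44 26.03  0.04]
```

>>> {"method": "arm_command", "body": {"rows": [2.6,30,0,0,60,0,30,0,0,60,0,30,0,0,60,0,26,0,0,60,0,20,0,0,60,0,20,0,0,60,0,0,0,0,60,0,0,0,0,60,0,0,0,0,0,0,0,0,0,0,0,0,0,0,0,0,0,0,0,0]}}

```text
t: 2.47
tool_pos: [0.4255, 0.3144, 0.1169]
ee_rot: [0.096, 0.702, -0.7, -0.095]
contact_force: [-0.7, 0.8, 4.0]
gripper_width: 0.019
```

>>> {"method": "arm_command", "body": {"rows": [0,0,0,0,0,0,0,0,0,0,0,0,0,0,0]}}

```text
t: 2.72
tool_pos: [0.4255, 0.3144, 0.1169]
ee_rot: [0.096, 0.702, -0.7, -0.095]
contact_force: [-1.4, 1.2, 6.9]
gripper_width: 0.0187
```

>>> {"method": "arm_command", "body": {"rows": [0,-15,0,0,0,0,-25,0,0,0,0,-25,0,0,0,0,-25,0,0,0,0,-25,0,0,0,0,-12,0,0,0,0,0,0,0,0,0,0,0,0,0]}}

```text
t: 3.38
tool_pos: [0.4245, 0.3133, 0.2424]
ee_rot: [0.096, 0.701, -0.7, -0.096]
contact_force: [-0.6, 0.4, -3.1]
gripper_width: 0.0189
```

```bash
python3 - <<'E'
from h import *
img,w,s,f=grab("wrist"); cv2.imwrite("pics/w2.png",img[:,:,::-1])
img2,w2,_,_=grab("side"); cv2.imwrite("pics/s2.png",img2[:,:,::-1])
go((.515,.292,.242,83.5,28),(.587,.283,.242,None,20),(.587,.283,.198,None,12))
H,S,V=masks(img)
for nm,m in [("bbase",(H>=105)&(H<125)&(S>120)&(abs(w[...,2]-.012)<.006)&(w[...,0]>.5)&(w[...,1]<.38)),("ybase",(H>=15)&(H<32)&(S>120)&(abs(w[...,2]-.012)<.006)&(w[...,0]>.5))]:
  p=w[m]; print(nm,len(p)); 
  if len(p)>50: print(p.mean(0),rect(p),p.min(0),p.max(0))
E
```

```text
t 3.48 pos [0.4241 0.3127 0.2409] jaw -105.62 tiltdown [-0.0018 -0.0013 -1.    ] q [ 1.007e+00  1.090e-01 -2.950e-01 -1.000e-03 -1.168e+00  2.910e-01] w 0.0190 F [-0.3  0.6 -3.2]
turn -0.1591 (2 rows of -0.0796; q6 now 0.29) then shift [-92.7  -1.2  10.3] = 4 rows of [-23.17  -0.31   2.58]
turn 0.0000 (0 rows of 0.0000; q6 now 0.29) then shift [-72.6  -0.1   0.8] = 4 rows of [-18.14  -0.03   0.2 ]
turn 0.0000 (0 rows of 0.0000; q6 now 0.29) then shift [-0.1 44.  -0.1] = 4 rows of [-0.02 11.   -0.02]
bbase 3455
[0.57365371 0.28791499 0.0122177 ] (array([576.4, 285.1]), array([87.8, 48.9]), 84.4) [0.54856119 0.24091877 0.00942173] [0.60497277 0.33049577 0.0150921 ]
ybase 0
```

View pics/w2.png

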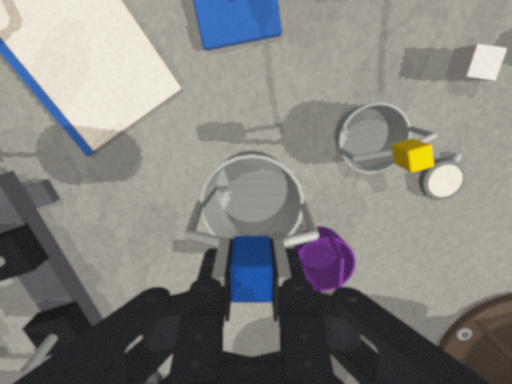

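View pics/s2.png

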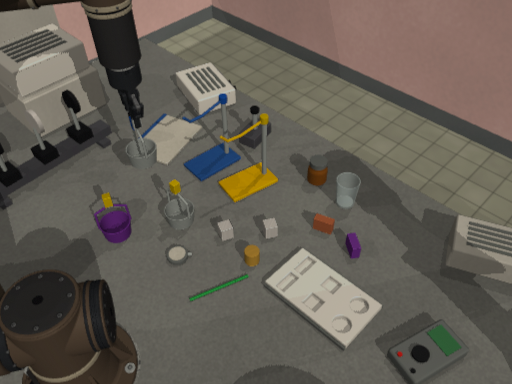

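>>> {"method": "arm_command", "body": {"rows": [0,0,0,-0.0796,0,0,0,0,-0.0796,0,-23.2,0,2.6,0,0,-23.2,0,2.6,0,0,-23.2,-1,2.6,0,0,-23.2,-1,2.6,0,0,0,0,0,0,0,0,0,0,0,0]}}

```text
t: 4.15
tool_pos: [0.5161, 0.2916, 0.2419]
ee_rot: [-0.04, -0.705, 0.707, 0.042]
contact_force: [-0.1, -0.6, -2.6]
gripper_width: 0.0191
```

```bash
python3 - <<'E'
from h import *
img2,w2,_,_=grab("side"); cv2.imwrite("pics/s3.png",cv2.resize(img2[60:260,100:340,::-1],None,fx=3,fy=3)) 
go((.587,.2835,.242,83.5,20),(.587,.2835,.198,None,12))
E
```

```text
t 4.20 pos [0.5155 0.2919 0.2423] jaw -96.54 tiltdown [-0.0026 -0.0022 -1.    ] q [ 8.450e-01  2.190e-01 -1.570e-01 -1.000e-03 -1.198e+00  6.120e-01] w 0.0185 F [-1.1 -1.2 -3.2]
turn 0.0008 (1 rows of 0.0008; q6 now 0.61) then shift [-72.    0.1   0.1] = 4 rows of [-18.01   0.03   0.03]
turn 0.0000 (0 rows of 0.0000; q6 now 0.61) then shift [-0.1 44.  -0.1] = 4 rows of [-0.03 11.   -0.03]
```

View pics/s3.png

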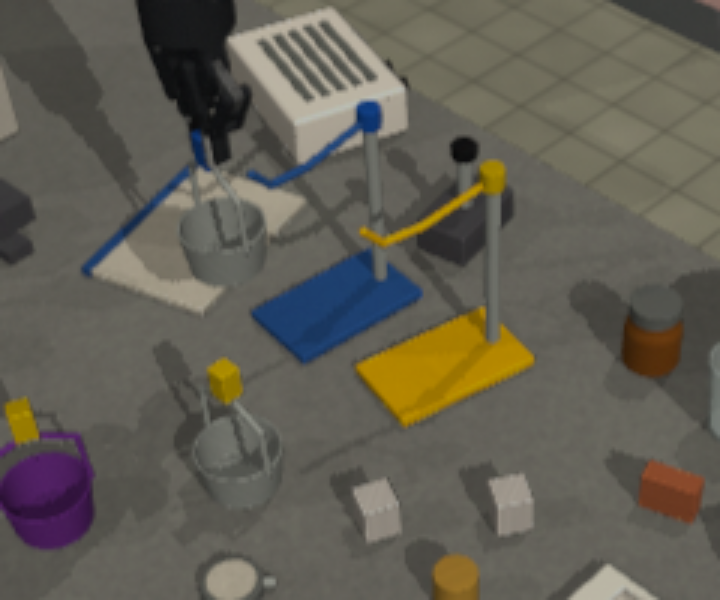

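The blue bucket is held upright just in front of the blue hook tip (crop pixel 255,178). I'll move it onto the hook and lower it.

>>> {"method": "arm_command", "body": {"rows": [-18,0,0,0,0,-18,0,0,0,0,-18,0,0,0,0,-18,0,0,0,0,0,0,0,0,0,0,11,0,0,0,0,11,0,0,0,0,11,0,0,0,0,10,0,0,0,0,0,0,0,0,0,0,0,0,0]}}

```text
t: 5.12
tool_pos: [0.5866, 0.2845, 0.2004]
ee_rot: [-0.039, -0.706, 0.706, 0.04]
contact_force: [-0.4, 0.1, -1.7]
gripper_width: 0.0188
```

```bash
python3 - <<'E'
from h import *
state()
img2,w2,_,_=grab("side"); cv2.imwrite("pics/s4.png",cv2.resize(img2[60:260,100:340,::-1],None,fx=3,fy=3)) 
E
```

```text
t 5.12 pos [0.5866 0.2845 0.2004] jaw -96.44 tiltdown [-9.e-04 -7.e-04 -1.e+00] q [ 0.75   0.342 -0.085 -0.    -1.145  0.708] w 0.0188 F [-0.4  0.1 -1.7]
```

View pics/s4.png

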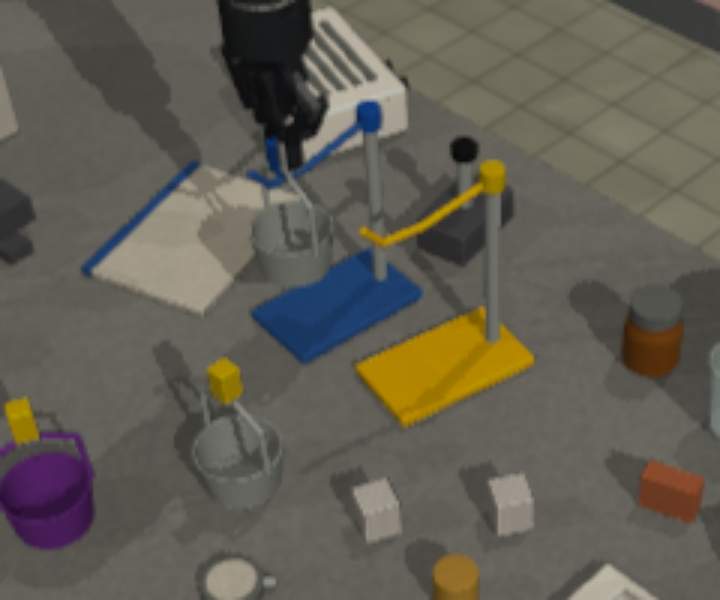

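>>> {"method": "arm_command", "body": {"rows": [0,1.5,0,0,0,0,1,0,0,0,0,0,0,0,0,0,0,0,0,0]}}

```text
t: 5.5
tool_pos: [0.5874, 0.2846, 0.1993]
ee_rot: [0.04, 0.706, -0.706, -0.04]
contact_force: [-2.0, 0.1, 2.6]
gripper_width: 0.0187
```

```bash
python3 - <<'E'
from h import *
state()
E
```

```text
t 5.50 pos [0.5874 0.2846 0.1993] jaw -96.47 tiltdown [ 5.e-04  5.e-04 -1.e+00] q [ 0.749  0.343 -0.086 -0.    -1.141  0.708] w 0.0187 F [-2.   0.1  2.6]
```

Contact on the hook shows as +2.6 N. Releasing now.

>>> {"method": "arm_command", "body": {"rows": [0,0,0,0,24,0,0,0,0,28,0,0,0,0,34,0,0,0,0,40,0,0,0,0,45,0,0,0,0,45,0,0,0,0,45,0,0,0,0,45]}}

```text
t: 6.17
tool_pos: [0.5874, 0.2845, 0.1988]
ee_rot: [-0.04, -0.706, 0.706, 0.04]
contact_force: [0.4, 0.7, -0.1]
gripper_width: 0.0384
```

```bash
python3 - <<'E'
from h import *
state()
img,w,_,_=grab("wrist"); cv2.imwrite("pics/w5.png",img[:,:,::-1]) 
E
```

```text
t 6.17 pos [0.5874 0.2845 0.1988] jaw -96.47 tiltdown [ 1.e-04 -0.e+00 -1.e+00] q [ 0.749  0.343 -0.087  0.    -1.141  0.709] w 0.0384 F [ 0.4  0.7 -0.1]
```

View pics/w5.png

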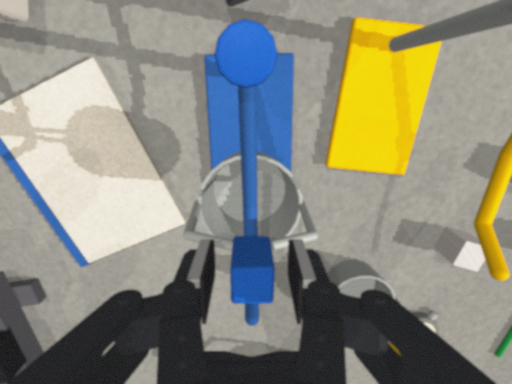

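>>> {"method": "arm_command", "body": {"rows": [0,-10,0,0,45,0,-20,0,0,45,0,-25,0,0,45,0,-25,0,0,45,0,0,0,0,60]}}

```text
t: 6.63
tool_pos: [0.5896, 0.2854, 0.2857]
ee_rot: [0.042, 0.708, -0.704, -0.037]
contact_force: [0.6, 0.2, 1.4]
gripper_width: 0.0492
```

```bash
python3 - <<'E'
from h import *
img,w,_,_=grab("wrist"); cv2.imwrite("pics/w6.png",img[:,:,::-1]) 
H,S,V=masks(img)
for nm,m in [("bbase",(H>=105)&(H<125)&(S>120)&(abs(w[...,2]-.012)<.006)&(w[...,0]>.5)&(w[...,1]<.38)),("ybase",(H>=15)&(H<32)&(S>120)&(abs(w[...,2]-.012)<.006)&(w[...,0]>.5))]:
  p=w[m]; print(nm,len(p)); 
  if len(p)>50: print(p.mean(0),rect(p),p.min(0),p.max(0))
go((.416,.172,.275,91,35))
E
```

```text
bbase 3855
[0.64775112 0.27817445 0.01232338] (array([644.6, 279.1]), array([ 87.7, 112.4]), 84.3) [0.58445739 0.23103305 0.00903988] [0.70371476 0.32740124 0.01506396]
ybase 7565
[0.64009619 0.14383175 0.01221594] (array([639.2, 141.5]), array([ 89.5, 150. ]), 77.7) [0.55872579 0.08592057 0.00602631] [0.72121968 0.20038536 0.01674911]
t 6.68 pos [0.5887 0.2852 0.2831] jaw -96.46 tiltdown [ 0.0053  0.0036 -1.    ] q [ 7.490e-01  2.950e-01  3.700e-02  1.000e-03 -1.306e+00  7.080e-01] w 0.0512 F [-0.3 -1.5 -0.7]
turn -0.1301 (2 rows of -0.0651; q6 now 0.71) then shift [174.7   6.8 110.2] = 6 rows of [29.12  1.13 18.37]
```

View pics/w6.png

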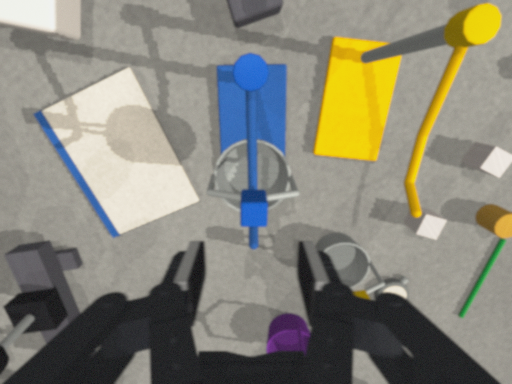

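>>> {"method": "arm_command", "body": {"rows": [0,0,0,-0.065,60,0,0,0,-0.065,60,29,1,18.4,0,60,29,1,18.4,0,60,29,1,18.4,0,60,29,1,18.4,0,60,29,1,18.4,0,60,29,1,18.4,0,60,0,0,0,0,60,0,0,0,0,60,0,0,0,0,60]}}

```text
t: 7.6
tool_pos: [0.4154, 0.1713, 0.2734]
ee_rot: [-0.006, 0.707, -0.707, 0.007]
contact_force: [-0.2, 0.3, 0.9]
gripper_width: 0.0511
```

```bash
python3 - <<'E'
from h import *
img,w,s,f=grab("wrist")
cv2.imwrite("pics/w7.png",img[:,:,::-1])
p=top(img,w,.417,.172,.143,.03,.006); print("grip",len(p),p.mean(0),rect(p))
c=rect(p)[0]/1000
r=np.hypot(w[...,0]-c[0],w[...,1]-c[1])
m=(r<.055)&(w[...,2]>.058)&(w[...,2]<.09)&(r>.03)
q=w[m]; print(len(q)); print(q[::max(1,len(q)//16)].round(3).tolist())
go((c[0],c[1],.116,rect(p)[2],30))
img2,w2,_,_=grab("side"); cv2.imwrite("pics/s7.png",cv2.resize(img2[60:260,100:340,::-1],None,fx=3,fy=3))
E
```

```text
grip 448 [0.41533755 0.17288232 0.14291829] (array([414.6, 172.8]), array([20. , 19.1]), 0.1)
67
[[0.416, 0.213, 0.06], [0.418, 0.135, 0.063], [0.416, 0.212, 0.064], [0.417, 0.136, 0.063], [0.417, 0.131, 0.062], [0.416, 0.21, 0.067], [0.418, 0.134, 0.073], [0.416, 0.211, 0.074], [0.416, 0.136, 0.07], [0.418, 0.132, 0.076], [0.416, 0.21, 0.079], [0.417, 0.136, 0.079], [0.416, 0.213, 0.081], [0.415, 0.209, 0.079], [0.418, 0.136, 0.085], [0.416, 0.212, 0.087], [0.417, 0.137, 0.085]]
t 7.65 pos [0.4157 0.1715 0.2731] jaw -89.02 tiltdown [ 5.e-04  4.e-04 -1.e+00] q [ 0.832 -0.052 -0.389  0.    -1.233  0.756] w 0.0517 F [ 0.5  0.9 -0. ]
turn -1.5554 (13 rows of -0.1196; q6 now 0.76) then shift [ -1.2 157.1  -1.2] = 6 rows of [-0.21 26.18 -0.19]
```

View pics/w7.png

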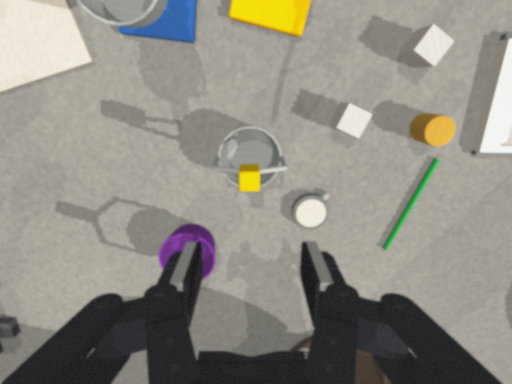

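View pics/s7.png

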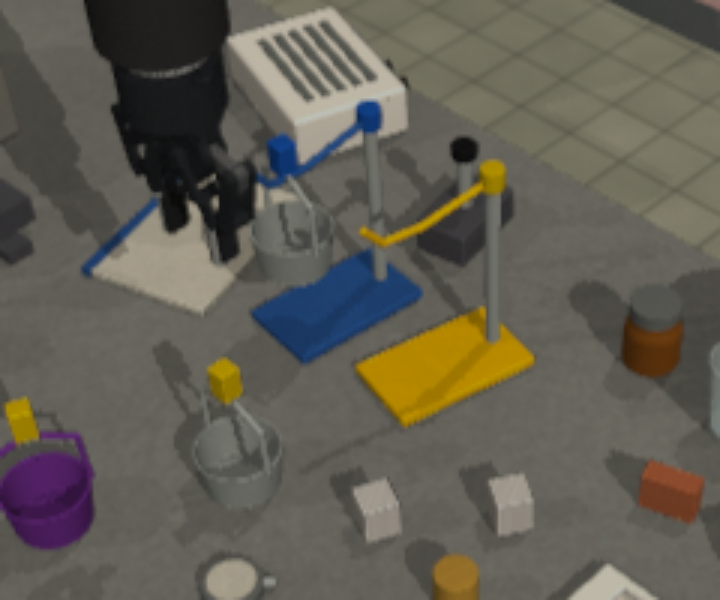

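>>> {"method": "arm_command", "body": {"rows": [0,30,-1,0,60,0,30,0,0,60,0,30,0,0,60,0,27,0,0,60,0,20,0,0,60,0,20,0,0,60,0,0,0,0,60,0,0,0,0,60,0,0,0,0,0,0,0,0,0,0,0,0,0,0,0,0,0,0,0,0]}}

```text
t: 8.7
tool_pos: [0.4163, 0.1731, 0.1172]
ee_rot: [-0.005, 0.708, -0.706, 0.007]
contact_force: [0.9, 0.2, 4.1]
gripper_width: 0.019
```

>>> {"method": "arm_command", "body": {"rows": [0,0,0,0,0,0,-10,0,0,0,0,-25,0,0,0,0,-30,0,0,0,0,-30,0,0,0,0,-28,0,0,0,0,-3,0,0,0,0,0,0,0,0,0,0,0,0,0]}}

```text
t: 9.45
tool_pos: [0.4145, 0.1718, 0.2411]
ee_rot: [-0.006, 0.707, -0.707, 0.005]
contact_force: [-0.3, -0.1, -2.9]
gripper_width: 0.019
```

```bash
python3 - <<'E'
from h import *
a=np.radians(-12.4);sx,sy=.600,.1505
P=lambda d:(sx+d*np.cos(a),sy+d*np.sin(a))
go((*P(-.08),.243,77.6,28),(*P(0),.243,None,20))
E
```

```text
t 9.45 pos [0.4145 0.1718 0.2411] jaw -89.05 tiltdown [-0.0011  0.     -1.    ] q [ 8.34e-01 -3.10e-02 -4.43e-01 -1.00e-03 -1.16e+00  7.54e-01] w 0.0190 F [-0.3 -0.1 -2.9]
turn 0.2331 (2 rows of 0.1165; q6 now 0.75) then shift [-105.7   -2.1  -19.1] = 4 rows of [-26.44  -0.51  -4.77]
turn 0.0000 (0 rows of 0.0000; q6 now 0.75) then shift [-80.   -0.1   0. ] = 4 rows of [-20.    -0.02   0.  ]
```

>>> {"method": "arm_command", "body": {"rows": [0,0,0,0.1165,0,0,0,0,0.1165,0,-26.4,0,-4.8,0,0,-26.4,-1,-4.8,0,0,-26.4,0,-4.8,0,0,-26.4,-1,-4.8,0,0,0,0,0,0,0,0,0,0,0,0]}}

```text
t: 10.12
tool_pos: [0.5225, 0.1675, 0.2408]
ee_rot: [-0.075, -0.702, 0.704, 0.078]
contact_force: [0.4, -0.2, -1.3]
gripper_width: 0.0188
```

```bash
python3 - <<'E'
from h import *
img2,w2,_,_=grab("side"); cv2.imwrite("pics/s8.png",cv2.resize(img2[60:260,100:340,::-1],None,fx=3,fy=3)) 
go((.600,.1505,.243,77.6,20),(.600,.1505,.198,None,12))
E
```

```text
t 10.17 pos [0.5217 0.1675 0.2413] jaw -102.45 tiltdown [-0.0041 -0.0023 -1.    ] q [ 6.680e-01  1.460e-01 -2.510e-01 -1.000e-03 -1.178e+00  6.860e-01] w 0.0193 F [-0.2  0.6 -2.2]
turn 0.0008 (1 rows of 0.0008; q6 now 0.69) then shift [-80.1  -2.   -0.3] = 5 rows of [-16.02  -0.4   -0.06]
turn 0.0000 (0 rows of 0.0000; q6 now 0.69) then shift [-0.2 45.  -0.1] = 4 rows of [-0.04 11.25 -0.04]
```

View pics/s8.png

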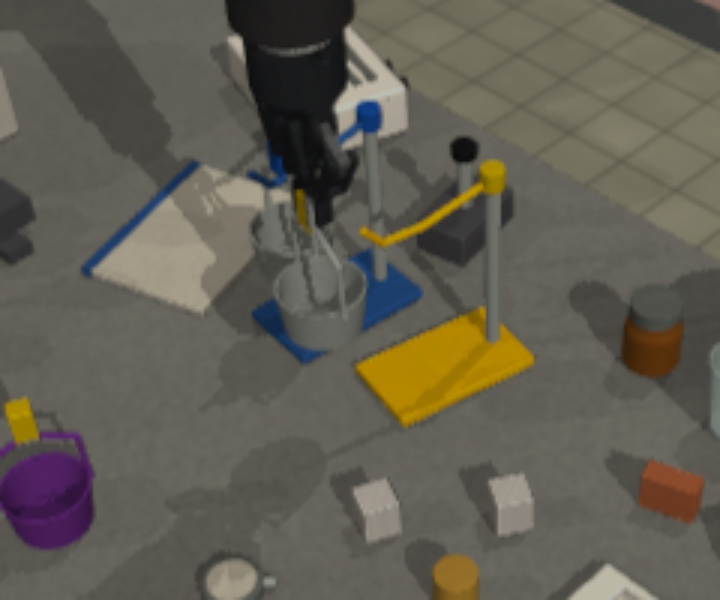

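The yellow bucket is upright in front of the yellow hook tip (crop pixel 365,232). I'll hang it.

>>> {"method": "arm_command", "body": {"rows": [-20,-0.5,0,0,0,-20,-0.5,0,0,0,-20,0,0,0,0,-20,0,0,0,0,0,0,0,0,0,0,11,0,0,0,0,11,0,0,0,0,11,0,0,0,0,10,0,0,0,0,1.5,0,0,0,0,0,0,0,0,0,0,0,0,0]}}

```text
t: 11.17
tool_pos: [0.5999, 0.151, 0.1998]
ee_rot: [-0.076, -0.703, 0.703, 0.076]
contact_force: [-0.8, -1.4, -0.9]
gripper_width: 0.0189
```

```bash
python3 - <<'E'
from h import *
state()
img2,w2,_,_=grab("side"); cv2.imwrite("pics/s9.png",cv2.resize(img2[60:260,100:340,::-1],None,fx=3,fy=3)) 
state()
E
```

```text
t 11.17 pos [0.5999 0.151  0.1998] jaw -102.35 tiltdown [-8.e-04 -5.e-04 -1.e+00] q [ 0.562  0.289 -0.163  0.    -1.12   0.793] w 0.0189 F [-0.8 -1.4 -0.9]
t 11.22 pos [0.6001 0.1511 0.1999] jaw -102.36 tiltdown [-5.e-04 -2.e-04 -1.e+00] q [ 0.562  0.289 -0.162 -0.    -1.12   0.793] w 0.0184 F [-0.4 -0.2 -2.4]
```

View pics/s9.png

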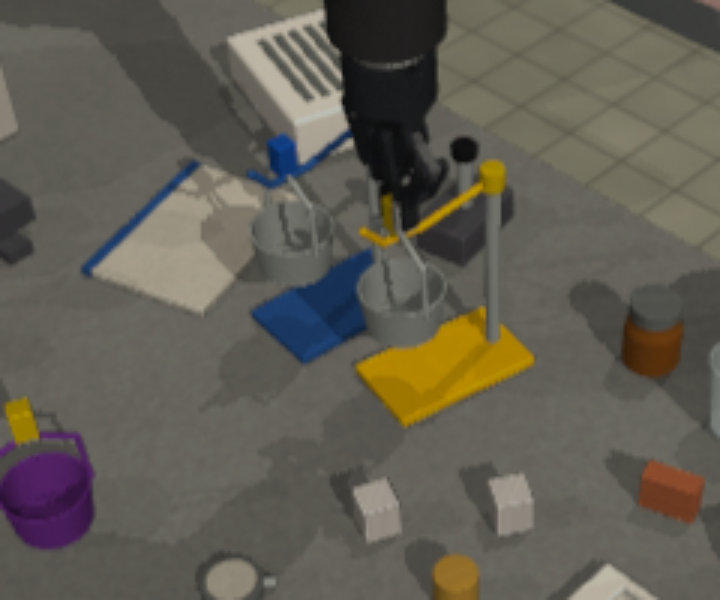

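>>> {"method": "arm_command", "body": {"rows": [0,1,0,0,0,0,0.5,0,0,0,0,0,0,0,0,0,0,0,0,24,0,0,0,0,28,0,0,0,0,34,0,0,0,0,40,0,0,0,0,45,0,0,0,0,45,0,0,0,0,45,0,0,0,0,45]}}

```text
t: 12.13
tool_pos: [0.6007, 0.1511, 0.1988]
ee_rot: [-0.076, -0.703, 0.703, 0.076]
contact_force: [0.4, 0.1, 0.3]
gripper_width: 0.0385
```

```bash
python3 - <<'E'
from h import *
state()
img,w,_,_=grab("wrist"); cv2.imwrite("pics/w9.png",img[:,:,::-1]) 
E
```

```text
t 12.13 pos [0.6007 0.1511 0.1988] jaw -102.38 tiltdown [ 0. -0. -1.] q [ 0.561  0.29  -0.163  0.    -1.117  0.793] w 0.0385 F [0.4 0.1 0.3]
```

View pics/w9.png

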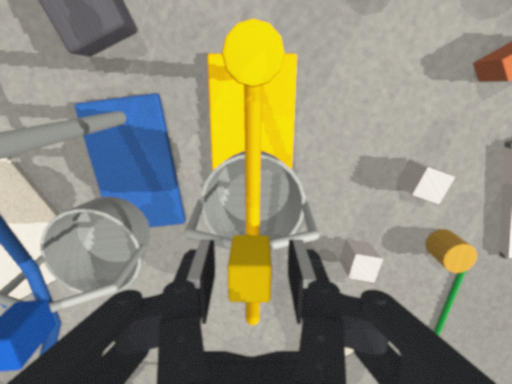

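>>> {"method": "arm_command", "body": {"rows": [0,-10,0,0,45,0,-20,0,0,45,0,-25,0,0,45,0,-30,0,0,45,0,-20,0,0,45,0,0,0,0,60]}}

```text
t: 12.68
tool_pos: [0.6027, 0.1515, 0.3102]
ee_rot: [0.079, 0.704, -0.702, -0.073]
contact_force: [0.7, 1.7, 0.4]
gripper_width: 0.0492
```

```bash
python3 - <<'E'
from h import *
go((.54,-.235,.31,90,38))
E
```

```text
t 12.68 pos [0.6027 0.1515 0.3102] jaw -102.35 tiltdown [ 0.0082  0.0028 -1.    ] q [ 0.561  0.227  0.005  0.002 -1.341  0.793] w 0.0492 F [0.7 1.7 0.4]
turn -0.2155 (2 rows of -0.1078; q6 now 0.79) then shift [ 62.7  -1.4 386.5] = 11 rows of [ 5.7  -0.13 35.14]
```

>>> {"method": "arm_command", "body": {"rows": [0,0,0,-0.1078,60,0,0,0,-0.1078,60,6.2,0,38.5,0,60,6.2,0,38.5,0,60,6.2,0,38.5,0,60,6.2,0,38.5,0,60,6.2,0,38.5,0,60,6.2,0,38.5,0,60,6.2,0,38.5,0,60,6.2,0,38.5,0,60,6.2,0,38.5,0,60,6.2,0,38.5,0,60]}}

```text
t: 13.68
tool_pos: [0.5379, -0.2357, 0.3048]
ee_rot: [-0.0, -0.707, 0.707, -0.0]
contact_force: [1.4, 1.3, -0.3]
gripper_width: 0.0516
```

>>> {"method": "arm_command", "body": {"rows": [0,0,0,0,60,0,0,0,0,60,0,0,0,0,60,0,0,0,0,60]}}

```text
t: 14.02
tool_pos: [0.5387, -0.2331, 0.3041]
ee_rot: [0.0, 0.707, -0.707, 0.0]
contact_force: [0.5, 0.3, -0.4]
gripper_width: 0.0513
```

```bash
python3 - <<'E'
from h import *
state()
img,w,s,f=grab("wrist"); cv2.imwrite("pics/w10.png",img[:,:,::-1]); np.savez("w10.npz",img=img,w=w)
z=w[...,2]
m=(w[...,0]>.39)&(w[...,0]<.60)&(w[...,1]<-.115)&(w[...,1]>-.39)&(abs(z-.016)<.004)
k,l,st,c=cv2.connectedComponentsWithStats(m.astype(np.uint8)); i=1+np.argmax(st[1:,4]); p=w[l==i]
print(len(p),p.mean(0),rect(p))
# pockets: pixels with z ~0.006 inside tray
m=(w[...,0]>.40)&(w[...,0]<.58)&(w[...,1]<-.14)&(w[...,1]>-.36)&(abs(z-.006)<.004)
k,l,st,c=cv2.connectedComponentsWithStats(m.astype(np.uint8))
for i in range(1,k):
    if st[i,4]>150: q=w[l==i]; print(c[i].round(),st[i,4],q.mean(0).round(4),rect(q))
img2,w2,_,_=grab("side"); cv2.imwrite("pics/s10.png",cv2.resize(img2[60:260,100:340,::-1],None,fx=3,fy=3))
E
```

```text
t 14.02 pos [ 0.5387 -0.2331  0.3041] jaw -89.98 tiltdown [ 4.e-04  1.e-04 -1.e+00] q [-0.076  0.176 -0.072 -0.    -1.323  1.647] w 0.0513 F [ 0.5  0.3 -0.4]
10771 [ 0.49320751 -0.25037102  0.01629695] (array([ 489.2, -250.3]), array([141.2, 236.6]), 0.2)
[208. 158.] 617 [ 0.5219 -0.1694  0.0065] (array([ 521.5, -169.6]), array([25.2, 52.6]), 89.7)
[318. 159.] 607 [ 0.5216 -0.3314  0.0064] (array([ 521.4, -331.2]), array([39.3, 40.7]), 47.6)
[263. 158.] 582 [ 0.5218 -0.2506  0.0065] (array([ 521.6, -250.9]), array([35. , 34.9]), 90.0)
[210. 200.] 530 [ 0.4557 -0.1695  0.0065] (array([ 455.5, -169.7]), array([25.1, 51.2]), 89.9)
[315. 200.] 517 [ 0.4557 -0.3316  0.0065] (array([ 455.3, -331.8]), array([38.6, 39.4]), 1.0)
[262. 200.] 498 [ 0.4562 -0.2505  0.0065] (array([ 456.2, -250.8]), array([35. , 34.3]), 89.6)
```

View pics/w10.png

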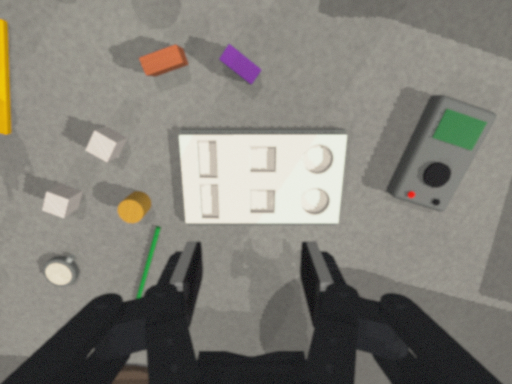

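View pics/s10.png

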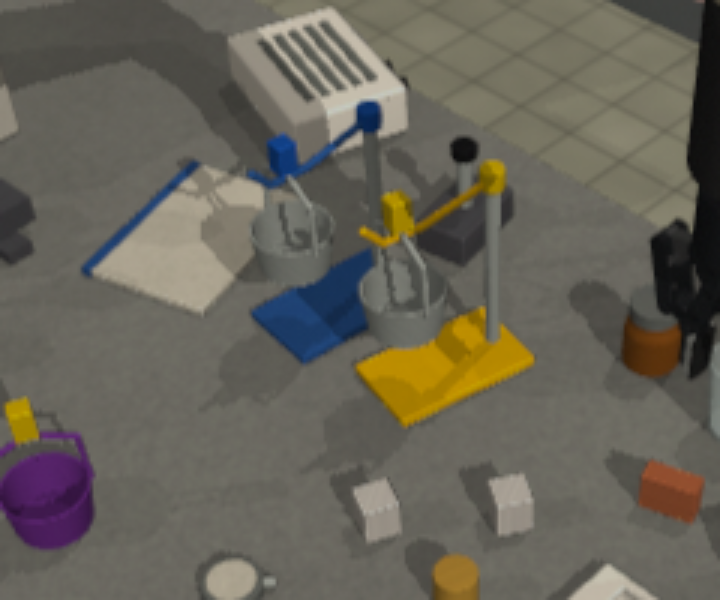

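```bash
python3 - <<'E'
from h import *
go((.54,-.20,.30,-161.7,38))
E
```

```text
t 14.12 pos [ 0.5389 -0.2328  0.304 ] jaw -89.92 tiltdown [ 3.e-04  0.e+00 -1.e+00] q [-0.075  0.176 -0.072 -0.    -1.323  1.647] w 0.0509 F [ 0.   0.3 -0.5]
turn 1.2527 (11 rows of 0.1139; q6 now 1.65) then shift [ 30.7   4.  -11.4] = 1 rows of [ 30.74   4.05 -11.37]
```

>>> {"method": "arm_command", "body": {"rows": [0,0,0,0.1139,60,0,0,0,0.1139,60,0,0,0,0.1139,60,0,0,0,0.1139,60,0,0,0,0.1139,60,0,0,0,0.1139,60,0,0,0,0.1139,60,0,0,0,0.1139,60,0,0,0,0.1139,60,0,0,0,0.1139,60,0,0,0,0.1139,60,-22,4,22,0,60]}}

```text
t: 15.12
tool_pos: [0.5269, -0.2584, 0.3005]
ee_rot: [0.416, 0.572, -0.571, -0.415]
contact_force: [-0.0, -0.7, 0.4]
gripper_width: 0.051
```

>>> {"method": "arm_command", "body": {"rows": [-22,0,22,0,60,0,0,0,0,60,0,0,0,0,60,0,0,0,0,60]}}

```text
t: 15.45
tool_pos: [0.5108, -0.2887, 0.2999]
ee_rot: [0.415, 0.573, -0.573, -0.414]
contact_force: [-0.2, -0.5, 0.4]
gripper_width: 0.0513
```

```bash
cat >> h.py <<'E'
def pockets(w):
    z=w[...,2]
    m=(w[...,0]>.39)&(w[...,0]<.60)&(w[...,1]<-.115)&(w[...,1]>-.39)&(abs(z-.016)<.004)
    k,l,st,c=cv2.connectedComponentsWithStats(m.astype(np.uint8)); i=1+np.argmax(st[1:,4]); p=w[l==i]
    print(len(p),p.mean(0),rect(p))
    m=(w[...,0]>.40)&(w[...,0]<.58)&(w[...,1]<-.14)&(w[...,1]>-.36)&(abs(z-.006)<.004)
    k,l,st,c=cv2.connectedComponentsWithStats(m.astype(np.uint8))
    for i in range(1,k):
        if st[i,4]>100: q=w[l==i]; print(c[i].round(),st[i,4],q.mean(0).round(4),rect(q))
def holes(f,T,z0=.016):
    """outline of pockets in top plane: pixels rays intersect plane z0; mask by depth"""
    w=world(f,T); z=w[...,2]
    v,u=np.mgrid[0:384,0:512]
    d=np.stack([(u-f["cx"])/f["fx"],-(v-f["cy"])/f["fy"],-np.ones_like(u,float)],-1)@T[:3,:3].T
    t=(z0-T[2,3])/d[...,2]; P=T[:3,3]+d*t[...,None]
    # use median tray-top height to reference
    x,y=P[...,0],P[...,1]
    reg=(x>.405)&(x<.58)&(y<-.142)&(y>-.36)
    ztop=np.nanmedian(z[reg&(abs(z-z0)<.006)])
    m=reg&(z<ztop-.003)
    k,l,st,c=cv2.connectedComponentsWithStats(m.astype(np.uint8)); out=[]
    for i in range(1,k):
        if st[i,4]>80:
            q=P[l==i]; r=rect(q); lo,hi=q.min(0)[:2],q.max(0)[:2]; out.append((lo+hi)/2); print(c[i].round(),st[i,4],(1000*(lo+hi)/2).round(1),(1000*(hi-lo)).round(1))
    print("ztop",ztop)
    return out
E
python3 - <<'E'
from h import *
state()
img,w,s,f=grab("wrist"); cv2.imwrite("pics/w11.png",img[:,:,::-1])
pockets(w); T=wristT(s,f); holes(f,T)
for nm,x,y,z in [("round",.457,-.06,.04),("sq1",.465,.046,.04),("sq2",.549,-.033,.04),("obl",.655,-.122,.04)]:
    p=top(img,w,x,y,z); print(nm,len(p),rect(p) if len(p)>10 else 0)
for n in ["scene","side"]:
    _,_,_,f=grab(n); print(n); holes(f,f["extrinsics"],.016+(.003 if n=="side" else -.0005))
d=np.load("w10.npz");img,w=d["img"],d["w"]
for nm,x,y,z in [("round",.457,-.06,.04),("sq1",.465,.046,.04),("sq2",.549,-.033,.04),("obl",.655,-.122,.04)]:
    p=top(img,w,x,y,z); print(nm,len(p),rect(p) if len(p)>10 else 0)
E
```

```text
t 15.45 pos [ 0.5108 -0.2887  0.2999] jaw -161.77 tiltdown [ 4.e-04  1.e-04 -1.e+00] q [-0.181  0.177 -0.08  -0.    -1.314  0.5  ] w 0.0513 F [-0.2 -0.5  0.4]
11098 [ 0.49081977 -0.25902704  0.0162832 ] (array([ 489.2, -249.4]), array([237. , 140.7]), 89.7)
[252. 118.] 725 [ 0.5223 -0.3295  0.0064] (array([ 522.7, -329.1]), array([40.6, 41.1]), 18.4)
[296. 133.] 678 [ 0.4565 -0.3295  0.0064] (array([ 456.3, -329. ]), array([40. , 39.8]), 18.5)
[235. 171.] 562 [ 0.5223 -0.2483  0.0065] (array([ 522.3, -248.5]), array([34.6, 36.1]), 89.8)
[277. 185.] 531 [ 0.4563 -0.2483  0.0065] (array([ 456.5, -248.6]), array([34.7, 35.3]), 89.8)
[219. 219.] 493 [ 0.5225 -0.167   0.0065] (array([ 522.2, -167.6]), array([23.6, 54.1]), 89.6)
[259. 231.] 461 [ 0.4564 -0.1671  0.0065] (array([ 456.7, -167.5]), array([53.4, 23.3]), 0.3)
[206. 154.] 2320 [ 568.9 -251. ] [ 22.2 217.9]
[252. 118.] 737 [ 522.6 -329.6] [40.9 41.1]
[296. 133.] 697 [ 457.9 -329.9] [41.1 41.3]
[308. 187.] 1571 [ 413.3 -250.9] [ 16.7 217.6]
[235. 172.] 583 [ 522.4 -250.1] [35.8 35.6]
[277. 185.] 553 [ 457.7 -250.2] [35.6 35.3]
[21
[... 612 characters left out ...]
.6]
[158. 323.] 300 [ 526.9 -331. ] [39.3 40.4]
ztop 0.014871889597722399
side
[346. 274.] 653 [ 568.  -251.3] [ 24.  216.3]
[305. 265.] 189 [ 524.  -166.6] [55.1 29. ]
[287. 281.] 211 [ 461.7 -169.7] [60.7 29.4]
[331. 284.] 198 [ 520.9 -248.7] [38.5 40.6]
[304. 316.] 655 [ 416.6 -250.6] [ 23.1 216.9]
[313. 302.] 217 [ 457.  -247.4] [39.7 39.8]
[359. 305.] 230 [ 522.  -328.2] [41.4 39.8]
[341. 323.] 251 [ 459.3 -326.4] [41.9 44.6]
ztop 0.017423120534563963
round 518 (array([452. , -59.7]), array([36.5, 36.7]), 19.5)
sq1 517 (array([462.3,  46.5]), array([32.4, 33.1]), 66.9)
sq2 599 (array([546.1, -32.3]), array([32.4, 32.9]), 59.4)
obl 809 (array([ 652.9, -122.7]), array([22.4, 50.4]), 17.7)
```

View pics/w11.png

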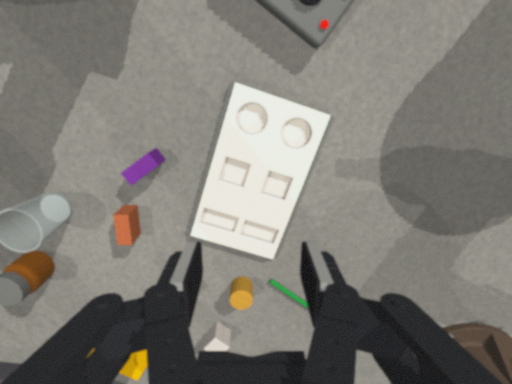

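```bash
python3 - <<'E'
from h import *
go((.6527,-.1224,.16,17.75,38),(.6527,-.1224,.014,None,28))
E
```

```text
t 15.60 pos [ 0.511  -0.2884  0.2999] jaw -161.73 tiltdown [ 3.e-04  0.e+00 -1.e+00] q [-0.181  0.177 -0.08  -0.    -1.314  0.5  ] w 0.0514 F [-0.2 -0.1 -0.5]
turn 0.0092 (1 rows of 0.0092; q6 now 0.50) then shift [ 114.9  140.  -185.5] = 7 rows of [ 16.42  19.99 -26.5 ]
turn 0.0000 (0 rows of 0.0000; q6 now 0.50) then shift [  0. 146.   0.] = 6 rows of [0.000e+00 2.433e+01 1.000e-02]
```

>>> {"method": "arm_command", "body": {"rows": [16.4,20,-26.5,0.0092,60,16.4,20,-26.5,0,60,16.4,20,-26.5,0,60,16.4,20,-26.5,0,60,16.4,20,-26.5,0,60,16.4,20,-26.5,0,60,16.4,20,-26.5,0,60,0,0,0,0,60,0,0,0,0,60,0,0,0,0,60]}}

```text
t: 16.43
tool_pos: [0.6523, -0.1227, 0.1597]
ee_rot: [-0.417, -0.571, 0.571, 0.417]
contact_force: [0.0, -0.3, 0.2]
gripper_width: 0.0513
```

```bash
python3 - <<'E'
from h import *
img,w,s,f=grab("wrist"); cv2.imwrite("pics/w12.png",img[:,:,::-1])
p=top(img,w,.6527,-.1224,.04); print(len(p),p.mean(0),rect(p))
go((.6527,-.1224,.014,17.75,28))
E
```

```text
1280 [ 0.65323632 -0.12331368  0.04024916] (array([ 653.1, -122.4]), array([21.4, 49.5]), 18.2)
t 16.48 pos [ 0.6523 -0.1233  0.1604] jaw -162.29 tiltdown [ 6.e-04 -2.e-04 -1.e+00] q [ 0.106  0.389 -0.11   0.    -1.071  0.203] w 0.0509 F [ 0.6 -1.   0.4]
turn 0.0008 (1 rows of 0.0008; q6 now 0.20) then shift [  0.8 146.4  -0.6] = 6 rows of [ 0.14 24.39 -0.1 ]
```

View pics/w12.png

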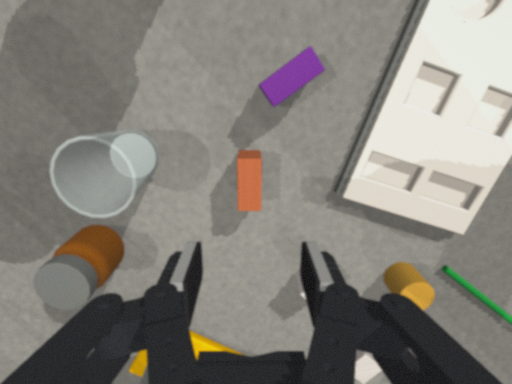

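The copper block is centred at (249,180), within 1 mm of the estimate. I'll grasp it.

>>> {"method": "arm_command", "body": {"rows": [0.5,30,-0.5,0,60,0,30,0,0,60,0,30,0,0,60,0,26,0,0,60,0,20,0,0,60,0,10,0,0,60,0,0,0,0,60,0,0,0,0,60,0,0,0,0,0,0,0,0,0,0,0,0,0,0,0,0,0,0,0,0]}}

```text
t: 17.48
tool_pos: [0.6538, -0.1229, 0.0159]
ee_rot: [0.418, 0.572, -0.57, -0.416]
contact_force: [-0.8, 0.4, 5.9]
gripper_width: 0.0208
```

>>> {"method": "arm_command", "body": {"rows": [0,0,0,0,0,0,0,0,0,0,0,-10,0,0,0,0,-25,0,0,0,0,-25,0,0,0,0,-20,0,0,0,0,0,0,0,0,0,0,0,0,0]}}

```text
t: 18.15
tool_pos: [0.6531, -0.1227, 0.0957]
ee_rot: [0.418, 0.572, -0.57, -0.417]
contact_force: [-1.2, 0.8, -4.0]
gripper_width: 0.0209
```

```bash
python3 - <<'E'
from h import *
go((.5225,-.1703,.09,90,30))
img,w,s,f=grab("wrist"); cv2.imwrite("pics/w13.png",img[:,:,::-1])
E
```

```text
t 18.15 pos [ 0.6531 -0.1227  0.0957] jaw -162.34 tiltdown [ 3.e-03  6.e-04 -1.e+00] q [ 0.107  0.447 -0.181 -0.    -0.94   0.201] w 0.0209 F [-1.2  0.8 -4. ]
turn -1.2626 (11 rows of -0.1148; q6 now 0.20) then shift [130.6   5.3  47.6] = 5 rows of [26.12  1.07  9.52]
```

View pics/w13.png

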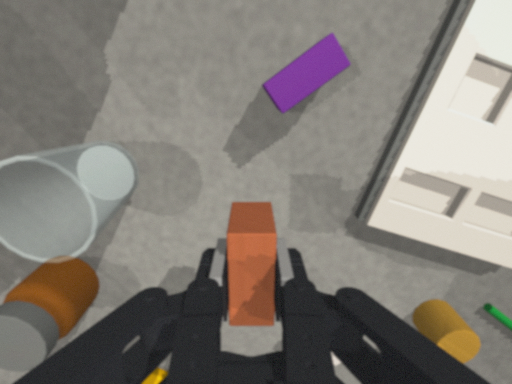

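```bash
cat >> h.py <<'E'
def inhand(hw=.04):
    s=observe(); f=grab_frame("wrist")
    p=world(f,f["tool_from_camera"]); 
    m=(abs(p[...,0])<hw)&(abs(p[...,2])<.03)&(abs(p[...,1]+.024)<.006)
    H,S,V=masks(f["frame"])
    m&=(V>70)
    k,l,st,c=cv2.connectedComponentsWithStats(m.astype(np.uint8))
    for i in range(1,k):
        if st[i,4]>60:
            q=p[l==i]; r=cv2.minAreaRect((q[:,[0,2]]*1000).astype(np.float32))
            print("inhand (tool x,z mm)",np.round(r[0],1),np.round(r[1],1),round(r[2],1),"tool y",(np.median(q[:,1])*1000).round(1),"col",f["frame"][l==i].mean(0).round(),"bbox",q.min(0).round(4),q.max(0).round(4))
E
python3 - <<'E'
from h import *
inhand()
E
```

```text
inhand (tool x,z mm) [0.6 0.6] [50.8 37.1] 0.0 tool y -24.3 col [160.  95.  66.] bbox [-0.0248 -0.03   -0.0179] [ 0.026  -0.018   0.0191]
```

>>> {"method": "arm_command", "body": {"rows": [0,0,0,-0.1148,0,0,0,0,-0.1148,0,0,0,0,-0.1148,0,0,0,0,-0.1148,0,0,0,0,-0.1148,0,0,0,0,-0.1148,0,0,0,0,-0.1148,0,0,0,0,-0.1148,0,0,0,0,-0.1148,0,0,0,0,-0.1148,0,0,0,0,-0.1148,0]}}

```text
t: 19.17
tool_pos: [0.6513, -0.1229, 0.092]
ee_rot: [-0.003, 0.707, -0.707, 0.001]
contact_force: [-0.1, -0.3, -1.3]
gripper_width: 0.0211
```

>>> {"method": "arm_command", "body": {"rows": [26,0,9.5,0,0,26,0,9.5,0,0,26,0,9.5,0,0,26,0,9.5,0,0,26,0,9.5,0,0,0,0,0,0,0,0,0,0,0,0,0,0,0,0,0]}}

```text
t: 19.83
tool_pos: [0.5226, -0.1705, 0.0934]
ee_rot: [0.0, -0.707, 0.707, 0.0]
contact_force: [0.7, -0.3, -1.8]
gripper_width: 0.0209
```

```bash
python3 - <<'E'
from h import *
go((.5231,-.1703,.045,90,20))
inhand()
s=observe(); f=grab_frame("wrist"); holes(f,wristT(s,f))
cv2.imwrite("pics/w14.png",f["frame"][:,:,::-1])
E
```

```text
t 19.83 pos [ 0.5226 -0.1705  0.0934] jaw -89.99 tiltdown [-5.e-04 -1.e-04 -1.e+00] q [ 0.041  0.286 -0.444  0.    -0.841  1.53 ] w 0.0209 F [ 0.7 -0.3 -1.8]
turn -0.0001 (1 rows of -0.0001; q6 now 1.53) then shift [-0.6 48.4 -0.2] = 3 rows of [-0.19 16.13 -0.07]
inhand (tool x,z mm) [ 1.3 -0.5] [35.3 50.8] 87.8 tool y -24.4 col [143.  85.  58.] bbox [-0.0238 -0.03   -0.0179] [ 0.027  -0.018   0.0176]
[361. 140.] 8657 [ 569. -251.] [ 21. 218.]
[250. 184.] 1184 [ 536.  -170.1] [27.  25.9]
[456. 199.] 2027 [ 523.5 -328.7] [41.1 40.2]
[353. 199.] 1957 [ 523.3 -249.7] [35.4 35.9]
[439. 271.] 1563 [ 458.7 -328.5] [40.  40.1]
[345. 271.] 1436 [ 458.8 -249.4] [34.2 35.2]
[430. 315.] 1076 [ 413.7 -325.1] [16.4 69.8]
ztop 0.016173480032545512
```

View pics/w14.png

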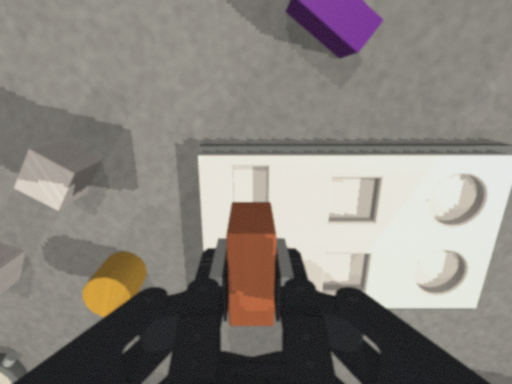

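>>> {"method": "arm_command", "body": {"rows": [-1.2,16,-0.2,0,0,0,16,0,0,0,0,16,0,0,0,0,8,0,0,0,0,0,0,0,0,0,0,0,0,0]}}

```text
t: 20.43
tool_pos: [0.5239, -0.1701, 0.0375]
ee_rot: [0.001, -0.707, 0.707, 0.0]
contact_force: [-0.8, -0.4, -2.0]
gripper_width: 0.0211
```

```bash
python3 - <<'E'
from h import *
go((.5238,-.1702,.022,90,20))
E
```

```text
t 20.43 pos [ 0.5239 -0.1701  0.0375] jaw -89.95 tiltdown [-1.2e-03 -2.0e-04 -1.0e+00] q [ 0.042  0.363 -0.495  0.    -0.715  1.53 ] w 0.0211 F [-0.8 -0.4 -2. ]
turn -0.0008 (1 rows of -0.0008; q6 now 1.53) then shift [ 0.1 15.5  0.1] = 1 rows of [ 0.12 15.49  0.05]
```

>>> {"method": "arm_command", "body": {"rows": [0,4,0,0,0,0,3,0,0,0,0,3,0,0,0,0,2,0,0,0,0,2,0,0,0,0,0,0,0,0,0,0,0,0,0]}}

```text
t: 21.02
tool_pos: [0.5237, -0.1702, 0.0238]
ee_rot: [0.0, -0.707, 0.707, -0.0]
contact_force: [-0.1, 0.2, -3.1]
gripper_width: 0.0212
```

>>> {"method": "arm_command", "body": {"rows": [0,1.5,0,0,0,0,0,0,0,0,0,0,0,0,26,0,0,0,0,32,0,0,0,0,40,0,0,0,0,45,0,0,0,0,45,0,-15,0,0,45,0,-30,0,0,45,0,-30,0,0,45,0,-30,0,0,50,0,0,0,0,55]}}

```text
t: 22.02
tool_pos: [0.5272, -0.1707, 0.1335]
ee_rot: [-0.003, -0.707, 0.708, -0.004]
contact_force: [0.8, -0.3, 0.5]
gripper_width: 0.0471
```

```bash
python3 - <<'E'
from h import *
# sq2 next; verify oblong later from its view
img,w,s,f=grab("wrist"); cv2.imwrite("pics/w15.png",img[:,:,::-1])
p=top(img,w,.523,-.17,.046,.04,.005); print(len(p),p.mean(0),rect(p))
for nm,x,y,z in [("round",.452,-.059,.04),("sq2",.546,-.032,.04)]:
    p=top(img,w,x,y,z); print(nm,len(p),rect(p) if len(p)>10 else 0)
go((.546,-.032,.16,59.4,38))
E
```

```text
1610 [ 0.52318289 -0.17111455  0.04621432] (array([ 521.9, -171.1]), array([50.5, 21.7]), 0.4)
round 1260 (array([452.3, -59.4]), array([37.1, 37.4]), 39.6)
sq2 1660 (array([546.3, -31.9]), array([32.5, 33. ]), 57.3)
t 22.07 pos [ 0.526  -0.1704  0.1309] jaw -89.96 tiltdown [ 6.9e-03 -4.0e-04 -1.0e+00] q [ 4.10e-02  2.44e-01 -4.01e-01  1.00e-03 -9.19e-01  1.53e+00] w 0.0465 F [-0.4  0.3 -0.8]
turn 0.5349 (5 rows of 0.1070; q6 now 1.53) then shift [  53.   -29.  -129.4] = 4 rows of [ 13.25  -7.25 -32.35]
```

View pics/w15.png

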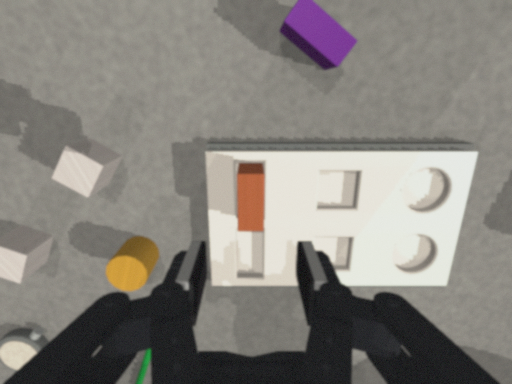

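The copper block is seated, with its top at z = 46 mm. Next is the far aluminium block.

>>> {"method": "arm_command", "body": {"rows": [0,-5,0,0.11,70,0,-5,0,0.11,70,0,-5,0,0.11,70,0,-5,0,0.11,70,0,-5,0,0.11,70,14,-2,-32.3,0,70,14,0,-32.3,0,70,14,0,-32.3,0,70,14,0,-32.3,0,70,0,0,0,0,70,0,0,0,0,70,0,0,0,0,70]}}

```text
t: 23.07
tool_pos: [0.543, -0.0307, 0.1536]
ee_rot: [-0.191, -0.68, 0.681, 0.192]
contact_force: [-0.4, -1.1, -0.2]
gripper_width: 0.0595
```

```bash
python3 - <<'E'
from h import *
img,w,s,f=grab("wrist"); cv2.imwrite("pics/w16.png",img[:,:,::-1])
p=top(img,w,.546,-.032,.04,.03); r=rect(p); print(len(p),p.mean(0),r)
go((r[0][0]/1000,r[0][1]/1000,.014,r[2],30))
E
```

```text
1268 [ 0.54685967 -0.03203005  0.04024913] (array([545.9, -31.4]), array([31.9, 32.7]), 58.4)
t 23.12 pos [ 0.543  -0.0312  0.1537] jaw -121.50 tiltdown [-1.1e-03 -2.0e-04 -1.0e+00] q [ 0.303  0.21  -0.385 -0.    -0.976  0.718] w 0.0596 F [-0.9  1.  -0.2]
turn -0.0017 (1 rows of -0.0017; q6 now 0.72) then shift [ -2.7 139.7  -1.5] = 5 rows of [-0.54 27.94 -0.3 ]
```

View pics/w16.png

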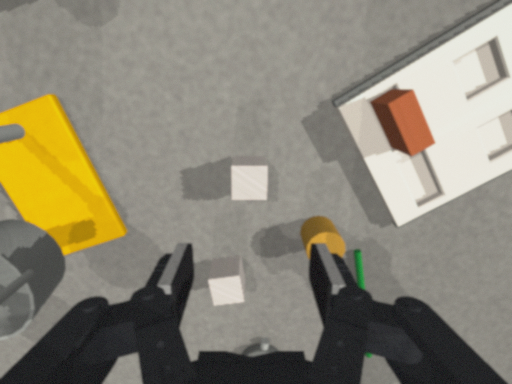

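The block is centred at (249,183) and aligned with the jaws. I'll grasp it.

>>> {"method": "arm_command", "body": {"rows": [-2.7,30,-1.5,0,70,0,30,0,0,70,0,30,0,0,70,0,25,0,0,70,0,15,0,0,70,0,10,0,0,70,0,0,0,0,70,0,0,0,0,70,0,0,0,0,0,0,0,0,0,0,0,0,0,0,0,0,0,0,0,0]}}

```text
t: 24.12
tool_pos: [0.5476, -0.0308, 0.0158]
ee_rot: [0.193, 0.681, -0.68, -0.191]
contact_force: [-0.8, -0.9, 6.9]
gripper_width: 0.031
```

>>> {"method": "arm_command", "body": {"rows": [0,0,0,0,0,0,0,0,0,0,0,-10,0,0,0,0,-25,0,0,0,0,-25,0,0,0,0,-20,0,0,0,0,0,0,0,0,0,0,0,0,0]}}

```text
t: 24.78
tool_pos: [0.5473, -0.0306, 0.0963]
ee_rot: [0.193, 0.681, -0.68, -0.191]
contact_force: [0.4, -0.3, -1.6]
gripper_width: 0.031
```

```bash
python3 - <<'E'
from h import *
go((.5227,-.2502,.095,90,38))
inhand()
E
```

```text
t 24.78 pos [ 0.5473 -0.0306  0.0963] jaw -121.49 tiltdown [ 0.0034  0.0012 -1.    ] q [ 0.302  0.278 -0.447 -0.    -0.842  0.72 ] w 0.0310 F [ 0.4 -0.3 -1.6]
turn -0.5497 (5 rows of -0.1099; q6 now 0.72) then shift [ 24.6   0.9 219.6] = 6 rows of [ 4.09  0.16 36.6 ]
inhand (tool x,z mm) [0.6 0.7] [33.3 47.5] 0.2 tool y -24.4 col [170. 163. 156.] bbox [-0.0161 -0.03   -0.0231] [ 0.0172 -0.018   0.0244]
```

>>> {"method": "arm_command", "body": {"rows": [0,0,0,-0.11,0,0,0,0,-0.11,0,0,0,0,-0.11,0,0,0,0,-0.11,0,0,0,0,-0.11,0,4,0,36.6,0,0,4,0,36.6,0,0,4,0,36.6,0,0,4,0,36.6,0,0,4,0,36.6,0,0,4,0,36.6,0,0]}}

```text
t: 25.75
tool_pos: [0.5213, -0.2519, 0.0932]
ee_rot: [-0.001, 0.707, -0.707, -0.001]
contact_force: [1.2, 0.6, -1.2]
gripper_width: 0.0307
```

>>> {"method": "arm_command", "body": {"rows": [0,0,0,0,0,0,0,0,0,0,0,0,0,0,0]}}

```text
t: 26.0
tool_pos: [0.5217, -0.2506, 0.0932]
ee_rot: [-0.0, 0.707, -0.707, -0.001]
contact_force: [-0.6, -0.3, -0.5]
gripper_width: 0.0309
```

```bash
python3 - <<'E'
from h import *
inhand()
s=observe(); f=grab_frame("wrist"); holes(f,wristT(s,f))
go((.5236,-.2502,.036,90,20))
E
```

```text
inhand (tool x,z mm) [ 0.8 -0.2] [45.6 33.1] 89.9 tool y -24.4 col [157. 150. 143.] bbox [-0.0158 -0.03   -0.0229] [ 0.0174 -0.018   0.0227]
[251. 138.] 8920 [ 569.4 -251. ] [ 21. 218.]
[144. 167.] 148 [ 546.9 -170.6] [ 6.2 25.3]
[354. 197.] 2070 [ 523.7 -329.3] [40.2 41. ]
[251. 196.] 1793 [ 525.2 -250. ] [31.1 35.5]
[157. 269.] 1395 [ 459.2 -170.6] [51.6 25.5]
[345. 270.] 1580 [ 459.5 -329.6] [39.9 41.2]
[252. 316.] 920 [ 413.6 -250.7] [16.4 63.6]
ztop 0.01618570296483343
t 26.10 pos [ 0.5224 -0.2497  0.0938] jaw -89.93 tiltdown [-1.e-03  3.e-04 -1.e+00] q [-0.108  0.329 -0.378 -0.    -0.865  1.68 ] w 0.0307 F [-0.5  0.4 -1.6]
turn -0.0012 (1 rows of -0.0012; q6 now 1.68) then shift [-1.3 57.8  0.6] = 3 rows of [-0.42 19.26  0.19]
```

>>> {"method": "arm_command", "body": {"rows": [-1.6,20,0.4,0,0,0,20,0,0,0,0,16,0,0,0,0,0,0,0,0,0,0,0,0,0]}}

```text
t: 26.52
tool_pos: [0.5239, -0.2499, 0.0378]
ee_rot: [-0.001, 0.707, -0.707, 0.0]
contact_force: [0.4, -0.1, -0.8]
gripper_width: 0.0315
```

>>> {"method": "arm_command", "body": {"rows": [0,5,0,0,0,0,4,0,0,0,0,3,0,0,0,0,2,0,0,0,0,0,0,0,0,0,0,0,0,0]}}

```text
t: 27.02
tool_pos: [0.5242, -0.251, 0.0244]
ee_rot: [0.0, -0.707, 0.707, -0.0]
contact_force: [-0.7, 0.6, -1.3]
gripper_width: 0.0307
```

Below the tray top with no contact force. I'll lower the last bit, release and retract.

>>> {"method": "arm_command", "body": {"rows": [0,2,0,0,0,0,0,0,0,0,0,0,0,0,40,0,0,0,0,45,0,0,0,0,50,0,0,0,0,55,0,0,0,0,55,0,-15,0,0,55,0,-30,0,0,55,0,-30,0,0,55,0,-30,0,0,60,0,-15,0,0,70]}}

```text
t: 28.02
tool_pos: [0.5257, -0.2514, 0.1463]
ee_rot: [-0.001, -0.707, 0.708, -0.002]
contact_force: [1.4, -0.1, -0.2]
gripper_width: 0.0594
```

```bash
python3 - <<'E'
from h import *
img,w,s,f=grab("wrist"); cv2.imwrite("pics/w17.png",img[:,:,::-1])
for nm,x,y,z in [("sq2 placed",.523,-.25,.046),("obl",.523,-.17,.046),("round",.452,-.059,.04),("sq1",.462,.0465,.04)]:
    p=top(img,w,x,y,z,.035); print(nm,len(p),np.median(p[:,2]) if len(p) else 0,rect(p) if len(p)>10 else 0)
go((.452,-.059,.16,90,38))
E
```

```text
sq2 placed 1372 0.046266014157689064 (array([ 523.3, -251.7]), array([31.9, 32. ]), 89.2)
obl 1513 0.046278630376020535 (array([ 522.1, -171.3]), array([22.5, 49.9]), 90.0)
round 1197 0.04028169027871287 (array([452.4, -59.5]), array([37.1, 37.3]), 2.2)
sq1 0 0 0
t 28.07 pos [ 0.5267 -0.2517  0.1482] jaw -89.93 tiltdown [ 0.0074 -0.0022 -1.    ] q [-0.11   0.273 -0.314  0.002 -0.976  1.681] w 0.0598 F [ 0.6 -1.   3.5]
turn -0.0012 (1 rows of -0.0012; q6 now 1.68) then shift [  74.2  -12.7 -192.9] = 6 rows of [ 12.36  -2.12 -32.15]
```

View pics/w17.png

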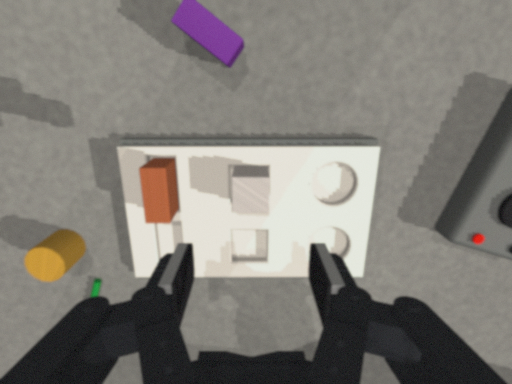

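>>> {"method": "arm_command", "body": {"rows": [12.4,-2.3,-32.2,0,70,12.4,-2.3,-32.2,0,70,12.4,-2.3,-32.2,0,70,12.4,-2.3,-32.2,0,70,12.4,-2.3,-32.2,0,70,12.4,-2.3,-32.2,0,70,0,0,0,0,70,0,0,0,0,70,0,0,0,0,70]}}

```text
t: 28.82
tool_pos: [0.4499, -0.0576, 0.1563]
ee_rot: [-0.0, 0.707, -0.707, 0.001]
contact_force: [0.6, -0.6, 0.7]
gripper_width: 0.0599
```

```bash
python3 - <<'E'
from h import *
img,w,s,f=grab("wrist"); cv2.imwrite("pics/w18.png",img[:,:,::-1])
p=top(img,w,.452,-.059,.04,.035); r=rect(p); print(len(p),p.mean(0),r)
p=top(img,w,.462,.0465,.04,.035); print("sq1",len(p),rect(p) if len(p)>10 else 0)
go((r[0][0]/1000,r[0][1]/1000,.014,90,30))
E
```

```text
1340 [ 0.45244106 -0.05899     0.04023431] (array([451.9, -58.9]), array([36.6, 37.6]), 6.3)
sq1 1349 (array([462.1,  47.1]), array([32.5, 32.4]), 67.4)
t 28.87 pos [ 0.4499 -0.0581  0.156 ] jaw -89.98 tiltdown [ 0.e+00 -1.e-04 -1.e+00] q [ 0.308  0.057 -0.565  0.    -0.949  1.263] w 0.0598 F [-1.1 -0.5 -0.3]
turn -0.0003 (1 rows of -0.0003; q6 now 1.26) then shift [ -2.  142.    0.8] = 5 rows of [-0.39 28.41  0.15]
```

View pics/w18.png

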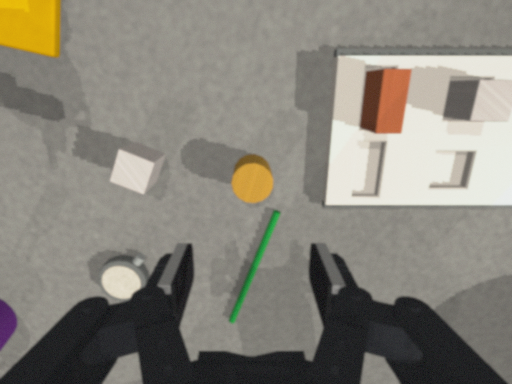

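The brass cylinder is at (252,182), and the pen end at (277,212) clears the fingers. I'll grasp it.

>>> {"method": "arm_command", "body": {"rows": [-2.2,30,0.8,0,70,0,30,0,0,70,0,30,0,0,70,0,25,0,0,70,0,17,0,0,70,0,10,0,0,70,0,0,0,0,70,0,0,0,0,70,0,0,0,0,0,0,0,0,0,0,0,0,0,0,0,0,0,0,0,0]}}

```text
t: 29.87
tool_pos: [0.4528, -0.0586, 0.0152]
ee_rot: [0.001, 0.707, -0.707, 0.001]
contact_force: [-0.4, -2.6, 6.7]
gripper_width: 0.0363
```

>>> {"method": "arm_command", "body": {"rows": [0,0,0,0,0,0,0,0,0,0,0,-10,0,0,0,0,-25,0,0,0,0,-25,0,0,0,0,-20,0,0,0,0,0,0,0,0,0,0,0,0,0]}}

```text
t: 30.53
tool_pos: [0.4522, -0.0582, 0.0948]
ee_rot: [0.001, 0.708, -0.707, 0.001]
contact_force: [-0.3, -0.2, -5.7]
gripper_width: 0.0361
```

```bash
python3 - <<'E'
from h import *
go((.5230,-.3302,.095,90,38))
inhand()
E
```

```text
t 30.53 pos [ 0.4522 -0.0582  0.0948] jaw -90.00 tiltdown [ 0.0024  0.0013 -1.    ] q [ 3.060e-01  1.390e-01 -6.420e-01 -1.000e-03 -7.870e-01  1.266e+00] w 0.0361 F [-0.3 -0.2 -5.7]
turn 0.0000 (1 rows of 0.0000; q6 now 1.27) then shift [-70.8  -0.4 271.9] = 8 rows of [-8.85 -0.05 33.99]
inhand (tool x,z mm) [0.6 0.6] [36.5 38. ] 90.0 tool y -24.9 col [164. 126.  52.] bbox [-0.0184 -0.0284 -0.0177] [ 0.0196 -0.018   0.0188]
inhand (tool x,z mm) [ -9.5 -23.2] [3.2 8.2] 31.4 tool y -24.3 col [97. 97. 94.] bbox [-0.0112 -0.03   -0.0258] [-0.006  -0.0181 -0.0192]
inhand (tool x,z mm) [-10.2  22.7] [5.3 1.5] 87.9 tool y -24.8 col [98. 97. 94.] bbox [-0.011  -0.03    0.0201] [-0.0094 -0.0181  0.0254]
```

>>> {"method": "arm_command", "body": {"rows": [-8.9,0,34,0,0,-8.9,0,34,0,0,-8.9,0,34,0,0,-8.9,0,34,0,0,-8.9,0,34,0,0,-8.9,0,34,0,0,-8.9,0,34,0,0,-8.9,0,34,0,0,0,0,0,0,0,0,0,0,0,0,0,0,0,0,0]}}

```text
t: 31.5
tool_pos: [0.5215, -0.3302, 0.0916]
ee_rot: [-0.001, 0.708, -0.706, -0.002]
contact_force: [-0.6, 0.8, -4.3]
gripper_width: 0.0359
```

```bash
python3 - <<'E'
from h import *
inhand()
s=observe(); f=grab_frame("wrist"); holes(f,wristT(s,f)); cv2.imwrite("pics/w19.png",f["frame"][:,:,::-1])
go((.5238,-.3300,.036,90,20))
E
```

```text
inhand (tool x,z mm) [0.5 0.5] [38.2 36.6] 0.5 tool y -24.9 col [163. 125.  53.] bbox [-0.0186 -0.0298 -0.0177] [ 0.0196 -0.018   0.0189]
inhand (tool x,z mm) [-10.1  22.7] [2.  5.3] 1.6 tool y -24.0 col [97. 96. 93.] bbox [-0.0111 -0.0299  0.02  ] [-0.0092 -0.018   0.0253]
inhand (tool x,z mm) [ -9.3 -23.2] [3.2 8.5] 34.0 tool y -23.9 col [97. 96. 93.] bbox [-0.0111 -0.0298 -0.026 ] [-0.0056 -0.0182 -0.0191]
[146. 138.] 8652 [ 569.5 -253.6] [ 20.9 212.8]
[ 36. 167.] 138 [ 548.3 -171.4] [ 3.8 24.6]
[251. 195.] 1827 [ 526.6 -329.7] [34.8 40.7]
[ 61. 270.] 1572 [ 459.2 -171.1] [52.5 25.4]
[155. 270.] 1423 [ 459.2 -250.7] [34.  35.2]
[ 65. 315.] 823 [ 413.2 -169.4] [16.4 54.7]
[247. 317.] 971 [ 413.2 -326.2] [16.4 67.6]
ztop 0.016221178401980285
t 31.60 pos [ 0.5223 -0.3295  0.0929] jaw -89.96 tiltdown [-0.0021  0.001  -1.    ] q [-2.470e-01  3.860e-01 -2.900e-01 -1.000e-03 -8.970e-01  1.819e+00] w 0.0362 F [ 0.   0.3 -4.7]
turn -0.0007 (1 rows of -0.0007; q6 now 1.82) then shift [-1.6 56.9  0.5] = 3 rows of [-0.53 18.96  0.18]
```

View pics/w19.png

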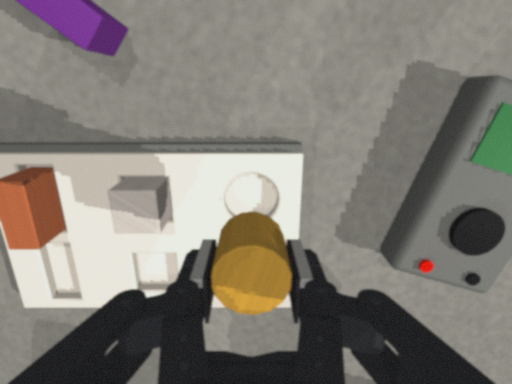

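>>> {"method": "arm_command", "body": {"rows": [-1.4,20,0.4,0,0,0,20,0,0,0,0,15,0,0,0,0,0,0,0,0,0,0,0,0,0]}}

```text
t: 32.02
tool_pos: [0.5241, -0.3299, 0.0387]
ee_rot: [-0.001, 0.707, -0.707, -0.0]
contact_force: [0.1, -0.0, -4.2]
gripper_width: 0.0364
```

>>> {"method": "arm_command", "body": {"rows": [0,5,0,0,0,0,4,0,0,0,0,3,0,0,0,0,2,0,0,0,0,0,0,0,0,0,0,0,0,0]}}

```text
t: 32.52
tool_pos: [0.5246, -0.331, 0.0252]
ee_rot: [0.0, -0.707, 0.707, -0.0]
contact_force: [1.0, -0.1, -3.9]
gripper_width: 0.0364
```

>>> {"method": "arm_command", "body": {"rows": [0,2,0,0,0,0,1.5,0,0,0,0,0,0,0,0,0,0,0,0,0]}}

```text
t: 32.85
tool_pos: [0.5246, -0.331, 0.0215]
ee_rot: [-0.0, 0.707, -0.707, 0.0]
contact_force: [0.7, -0.3, -4.4]
gripper_width: 0.0364
```

>>> {"method": "arm_command", "body": {"rows": [0,0,0,0,46,0,0,0,0,50,0,0,0,0,55,0,0,0,0,60,0,0,0,0,60,0,-15,0,0,60,0,-30,0,0,60,0,-30,0,0,60,0,-30,0,0,60,0,-15,0,0,70,0,0,0,0,70]}}

```text
t: 33.77
tool_pos: [0.5269, -0.332, 0.1465]
ee_rot: [-0.002, -0.706, 0.708, -0.003]
contact_force: [-0.1, 0.7, 1.4]
gripper_width: 0.0599
```

```bash
python3 - <<'E'
from h import *
img,w,s,f=grab("wrist"); cv2.imwrite("pics/w20.png",img[:,:,::-1])
for nm,x,y,z in [("round placed",.523,-.33,.046),("sq2 placed",.523,-.25,.046),("obl",.523,-.17,.046)]:
    p=top(img,w,x,y,z,.035); print(nm,len(p),np.median(p[:,2]) if len(p) else 0,rect(p) if len(p)>10 else 0)
go((.462,.047,.16,67.4,38))
E
```

```text
round placed 1463 0.04621058447622542 (array([ 523.8, -331.5]), array([36.8, 36.8]), 70.8)
sq2 placed 1427 0.04623758777281001 (array([ 525. , -252.2]), array([32.2, 32.6]), 0.1)
obl 1617 0.04624306541816445 (array([ 521.9, -171.4]), array([50.2, 23.3]), 0.4)
t 33.82 pos [ 0.5259 -0.3314  0.1441] jaw -89.98 tiltdown [ 0.0045 -0.0014 -1.    ] q [-0.248  0.336 -0.231  0.    -0.998  1.82 ] w 0.0597 F [ 0.2 -0.3 -1.7]
turn 0.3949 (4 rows of 0.0987; q6 now 1.82) then shift [ 204.3  -16.7 -324.8] = 11 rows of [ 18.57  -1.52 -29.53]
```

View pics/w20.png

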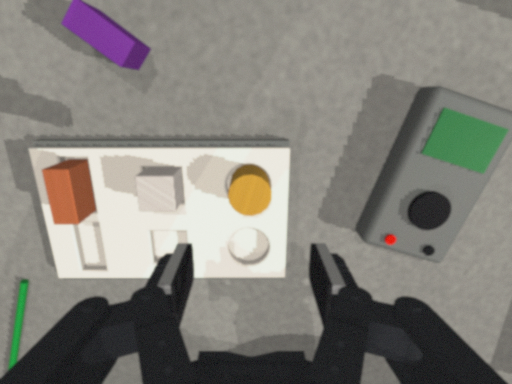

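All seated. I'll fetch the last aluminium block.

>>> {"method": "arm_command", "body": {"rows": [0,-5,0,0.0987,70,0,-5,0,0.0987,70,0,-5,0,0.0987,70,0,-5,0,0.0987,70,22,0,-35.3,0,70,22,0,-35.3,0,70,22,0,-35.3,0,70,22,0,-35.3,0,70,22,0,-35.3,0,70,22,0,-35.3,0,70,22,0,-35.3,0,70,22,0,-35.3,0,70]}}

```text
t: 34.82
tool_pos: [0.4694, -0.001, 0.1609]
ee_rot: [-0.138, -0.693, 0.694, 0.139]
contact_force: [0.8, 0.8, 0.4]
gripper_width: 0.0597
```

```bash
python3 - <<'E'
from h import *
go((.462,.047,.16,67.4,38))
E
```

```text
t 34.82 pos [ 0.4694 -0.001   0.1609] jaw -112.62 tiltdown [-1.e-03 -2.e-04 -1.e+00] q [ 0.419  0.08  -0.527 -0.    -0.965  0.758] w 0.0597 F [0.8 0.8 0.4]
turn 0.0004 (1 rows of 0.0004; q6 now 0.76) then shift [ 25.3   0.9 -41.5] = 2 rows of [ 12.65   0.43 -20.75]
```

>>> {"method": "arm_command", "body": {"rows": [11,0,-18,0,70,11,0,-18,0,70,0,0,0,0,70,0,0,0,0,70,0,0,0,0,70]}}

```text
t: 35.23
tool_pos: [0.4638, 0.0388, 0.161]
ee_rot: [-0.138, -0.693, 0.694, 0.139]
contact_force: [-1.3, -0.4, -1.0]
gripper_width: 0.0598
```

```bash
python3 - <<'E'
from h import *
img,w,s,f=grab("wrist"); cv2.imwrite("pics/w21.png",img[:,:,::-1])
p=top(img,w,.462,.047,.04,.04); r=rect(p); print(len(p),p.mean(0),r)
go((r[0][0]/1000,r[0][1]/1000,.014,r[2],30))
E
```

```text
1203 [0.4625069  0.04684512 0.04021857] (array([461.8,  47.2]), array([32. , 32.3]), 67.0)
t 35.28 pos [0.4639 0.0385 0.1611] jaw -112.62 tiltdown [-9.e-04 -4.e-04 -1.e+00] q [ 0.507  0.073 -0.534 -0.    -0.965  0.669] w 0.0599 F [ 0.9 -0.3 -0.7]
turn 0.0065 (1 rows of 0.0065; q6 now 0.67) then shift [  5.3 147.1  -7.3] = 5 rows of [ 1.05 29.42 -1.46]
```

View pics/w21.png

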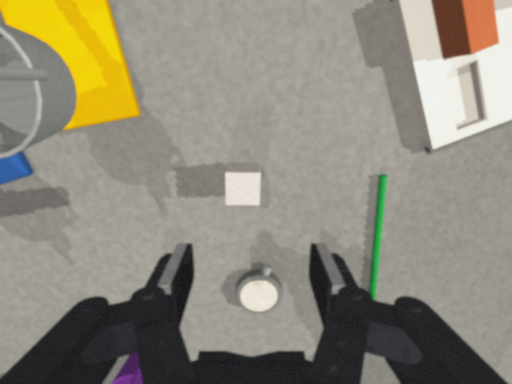

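>>> {"method": "arm_command", "body": {"rows": [5,30,-7.2,0.006,70,0,30,0,0,70,0,30,0,0,70,0,30,0,0,70,0,17,0,0,70,0,10,0,0,70,0,0,0,0,70,0,0,0,0,70,0,0,0,0,0,0,0,0,0,0,0,0,0,0,0,0,0,0,0,0]}}

```text
t: 36.28
tool_pos: [0.4632, 0.0479, 0.0157]
ee_rot: [0.141, 0.693, -0.693, -0.14]
contact_force: [0.3, -1.6, 7.6]
gripper_width: 0.0307
```

>>> {"method": "arm_command", "body": {"rows": [0,0,0,0,0,0,0,0,0,0,0,-10,0,0,0,0,-25,0,0,0,0,-25,0,0,0,0,-20,0,0,0,0,0,0,0,0,0,0,0,0,0]}}

```text
t: 36.95
tool_pos: [0.463, 0.0482, 0.0959]
ee_rot: [0.142, 0.694, -0.692, -0.14]
contact_force: [0.0, 0.3, -1.5]
gripper_width: 0.031
```

```bash
python3 - <<'E'
from h import *
go((.459,-.2505,.095,90,38))
inhand()
E
```

```text
t 36.95 pos [0.463  0.0482 0.0959] jaw -112.95 tiltdown [ 0.0031  0.002  -1.    ] q [ 0.528  0.152 -0.622 -0.    -0.793  0.642] w 0.0310 F [ 0.   0.3 -1.5]
turn -0.4005 (4 rows of -0.1001; q6 now 0.64) then shift [  4.    0.3 298.7] = 8 rows of [ 0.5   0.04 37.33]
inhand (tool x,z mm) [0.4 0.4] [47.4 33.3] 88.7 tool y -24.4 col [180. 172. 165.] bbox [-0.016  -0.03   -0.0231] [ 0.0174 -0.018   0.0243]
```

>>> {"method": "arm_command", "body": {"rows": [0,0,0,-0.1,0,0,0,0,-0.1,0,0,0,0,-0.1,0,0,0,0,-0.1,0,0.5,0,37.3,0,0,0.5,0,37.3,0,0,0.5,0,37.3,0,0,0.5,0,37.3,0,0,0.5,0,37.3,0,0,0.5,0,37.3,0,0,0.5,0,37.3,0,0,0.5,0,37.3,0,0]}}

```text
t: 38.0
tool_pos: [0.457, -0.2523, 0.0933]
ee_rot: [-0.001, 0.707, -0.707, -0.001]
contact_force: [1.4, 0.5, -1.2]
gripper_width: 0.0309
```

>>> {"method": "arm_command", "body": {"rows": [0,0,0,0,0,0,0,0,0,0,0,0,0,0,0]}}

```text
t: 38.25
tool_pos: [0.4571, -0.2507, 0.0933]
ee_rot: [-0.0, 0.707, -0.707, -0.002]
contact_force: [-0.7, 0.6, -0.6]
gripper_width: 0.0311
```

```bash
python3 - <<'E'
from h import *
inhand()
s=observe(); f=grab_frame("wrist"); holes(f,wristT(s,f)); cv2.imwrite("pics/w22.png",f["frame"][:,:,::-1])
w=world(f,wristT(s,f))
for nm,x,y,z in [("sq2 placed",.523,-.25,.046),("obl",.523,-.17,.046)]:
    p=top(None,w,x,y,z,.035); print(nm,len(p),rect(p) if len(p)>10 else 0)
go((.4595,-.2505,.036,90,20))
E
```

```text
inhand (tool x,z mm) [ 0.8 -0.1] [33.5 45.3] 0.7 tool y -24.4 col [146. 140. 133.] bbox [-0.0158 -0.03   -0.0228] [ 0.0177 -0.018   0.0224]
[251.  40.] 12132 [ 569.2 -251. ] [ 21.6 218. ]
[134.  74.] 132 [ 547.6 -170.7] [ 3.2 25.1]
[346. 111.] 382 [ 523.2 -321.9] [40.2 26.2]
[226. 110.] 118 [ 523.1 -236.3] [35.4  8.2]
[148. 197.] 2099 [ 458.4 -170.7] [52.7 25.5]
[353. 198.] 2067 [ 459.  -329.3] [40.2 40.5]
[250. 196.] 1793 [ 460.6 -250.1] [31.1 35.5]
[159. 250.] 1425 [ 413.8 -178.4] [16.7 72.8]
[345. 249.] 1515 [ 413.7 -323.4] [16.8 73.1]
ztop 0.01620839896363896
sq2 placed 2835 (array([ 524.6, -252. ]), array([32.3, 32. ]), 0.4)
obl 3167 (array([ 521.6, -171.2]), array([23.1, 50. ]), 89.8)
t 38.35 pos [ 0.4579 -0.2498  0.094 ] jaw -89.98 tiltdown [-1.1e-03  3.0e-04 -1.0e+00] q [-0.123  0.244 -0.503 -0.    -0.824  1.695] w 0.0307 F [ 0.2 -0.7 -1.1]
turn -0.0004 (1 rows of -0.0004; q6 now 1.69) then shift [-1.7 58.   0.7] = 3 rows of [-0.56 19.34  0.22]
```

View pics/w22.png

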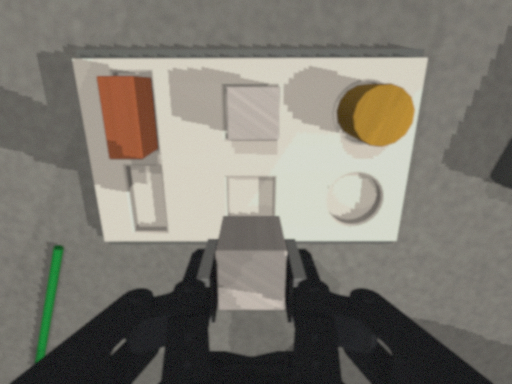

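>>> {"method": "arm_command", "body": {"rows": [-1.5,20,0.3,0,0,0,20,0,0,0,0,16,0,0,0,0,0,0,0,0,0,0,0,0,0]}}

```text
t: 38.77
tool_pos: [0.4594, -0.25, 0.0383]
ee_rot: [-0.001, 0.707, -0.707, -0.0]
contact_force: [0.7, 0.9, -1.4]
gripper_width: 0.031
```

>>> {"method": "arm_command", "body": {"rows": [0,5,0,0,0,0,4,0,0,0,0,3,0,0,0,0,2,0,0,0,0,0,0,0,0,0,0,0,0,0]}}

```text
t: 39.27
tool_pos: [0.4597, -0.2511, 0.0247]
ee_rot: [-0.0, -0.707, 0.707, 0.0]
contact_force: [0.2, -0.2, -0.5]
gripper_width: 0.0309
```

>>> {"method": "arm_command", "body": {"rows": [0,2.3,0,0,0,0,0,0,0,0,0,0,0,0,40,0,0,0,0,45,0,0,0,0,50,0,0,0,0,55,0,0,0,0,55,0,-15,0,0,55,0,-30,0,0,55,0,-30,0,0,55,0,-30,0,0,60,0,-30,0,0,70]}}

```text
t: 40.27
tool_pos: [0.4594, -0.251, 0.1588]
ee_rot: [0.0, 0.707, -0.707, -0.0]
contact_force: [1.5, 0.9, -0.6]
gripper_width: 0.0598
```

>>> {"method": "arm_command", "body": {"rows": [0,-20,0,0,70,-35,-20,0,0,70,-30,0,0,0,70,0,0,0,0,70,0,0,0,0,70,0,0,0,0,70]}}

```text
t: 40.77
tool_pos: [0.5241, -0.2509, 0.1966]
ee_rot: [-0.0, 0.707, -0.707, -0.001]
contact_force: [-1.0, 0.1, 0.4]
gripper_width: 0.0598
```

```bash
python3 - <<'E'
from h import *
state()
img,w,s,f=grab("wrist"); cv2.imwrite("pics/w23.png",img[:,:,::-1])
holes(f,wristT(s,f))
for nm,x,y,z in [("sq1",.458,-.25,.046),("round placed",.523,-.33,.046),("sq2 placed",.523,-.25,.046),("obl",.523,-.17,.046)]:
    p=top(img,w,x,y,z,.035,.006); print(nm,len(p),np.percentile(p[:,2],[5,50,95]).round(4),rect(p) if len(p)>10 else 0)
for n in ["side","scene"]:
    img,w,_,_=grab(n); cv2.imwrite(f"pics/{n}F.png",img[:,:,::-1])
    H,S,V=masks(img)
    for nm,m in [("bgrip",(H>=105)&(H<125)&(S>150)&(w[...,2]>.2)&(abs(w[...,0]-.587)<.025)&(abs(w[...,1]-.284)<.03)),("ygrip",(H>=15)&(H<32)&(S>150)&(w[...,2]>.2)&(abs(w[...,0]-.60)<.025)&(abs(w[...,1]-.151)<.03))]:
        p=w[m]; print(n,nm,len(p),p.mean(0).round(4),p[:,2].max().round(4))
E
```

```text
t 40.77 pos [ 0.5241 -0.2509  0.1966] jaw -90.03 tiltdown [-1.4e-03  5.0e-04 -1.0e+00] q [-0.11   0.231 -0.249 -0.    -1.091  1.681] w 0.0598 F [-1.   0.1  0.4]
[251. 125.] 4241 [ 569.2 -251. ] [ 21.5 217.9]
[311. 164.] 128 [ 524.5 -324.1] [38.1 30.1]
[182. 221.] 900 [ 458.2 -170.6] [52.2 25.6]
[319. 221.] 886 [ 458.9 -329.5] [40.7 40.8]
[251. 255.] 1384 [ 413.6 -251.6] [ 15.3 140.5]
ztop 0.0162395416824902
sq1 866 [0.0433 0.0464 0.0475] (array([ 458.7, -251.5]), array([31.9, 31.5]), 0.1)
round placed 1106 [0.0443 0.0462 0.0474] (array([ 523.7, -331.3]), array([37.1, 36.9]), 35.2)
sq2 placed 1019 [0.0447 0.0463 0.0474] (array([ 525.3, -252.1]), array([31.8, 32. ]), 89.1)
obl 1128 [0.0436 0.0462 0.0474] (array([ 522.1, -171.2]), array([49.5, 22.6]), 0.0)
side bgrip 97 [0.5821 0.2813 0.2168] 0.2305
side ygrip 113 [0.5962 0.1496 0.2167] 0.2307
scene bgrip 76 [0.5895 0.2752 0.2131] 0.2246
scene ygrip 107 [0.6041 0.1448 0.2142] 0.225
```

View pics/w23.png

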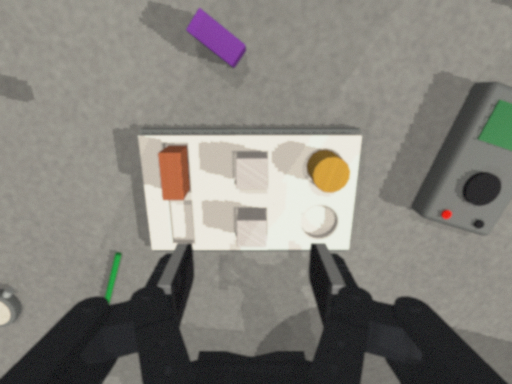

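View pics/sideF.png

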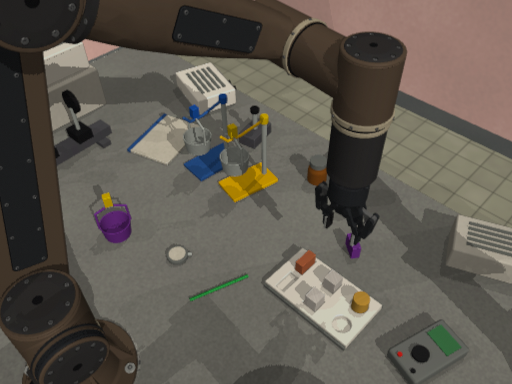

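View pics/sceneF.png

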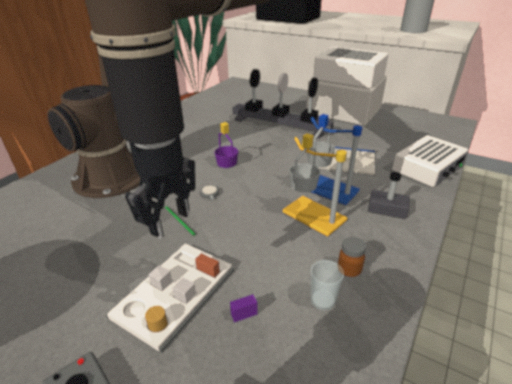

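The four specimens have their tops at z = 46 mm, so they sit on the pocket floors. Both buckets hang freely and the bystanders are untouched. I'll hand in.

```bash
python3 -c "
from cell import finish_job
print(finish_job())"
```

```text
the job is handed in; nothing more can be done
None
```

The density kit is put away and the job is handed in at about 41 s of the 210 s. `finish_job` gives no verdict, so the checks below are my own.

- **Buckets:** The blue and yellow buckets hang by their bails on the stands of their own colour. The grips were still in place in the last side and scene pictures, with the tops at about 0.225–0.23 m (about 0.225 expected).
- **Specimens:** I found four: one brass cylinder, two aluminium blocks and one copper oblong. All are in pockets of their shape. Every top face reads z = 46 mm, which is what a block on the pocket floor should give. Each is within about 2 mm of its pocket centre by the wrist camera.
- **Left alone:** I did not touch the purple oblong, the purple bucket, the beaker or the jar.
- **Robot:** The gripper is open and clear of everything, and nothing slipped while it was held.
- **Disagreement:** The side and scene cameras differed from each other by 3–8 mm. I used the wrist camera for the placings, because it agreed with itself within 1 mm across different tool turns.

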